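# Load the clay collars on the carrier post and lock the cap

## Task

The fired clay collars on the bench have to go on the carrier for wrapping. Turn the cap on the post anticlockwise to its stop, lift it off and stand it on the square black mat; then thread all the collars that are there onto the post, flange down, the widest first and the narrowest last, each lowered (not dropped) fully home; finally put the cap back on the post and turn it clockwise to its stop so that it is locked. Do not disturb the other things on the bench.

Things in the scene. Friction and masses are not known exactly. Their poses are not given: they have to be found in the camera images.
- carrier: the carrier, fixed to the bench: a dark steel disc 132 mm across and 18 mm high with an upright aluminium post 32 mm in diameter in its middle, ending in a flat shoulder 74 mm above the bench; a thinner neck with two lugs stands on it. Origin: centre of the disc's underside, on the bench; z up along the post; x along the two lugs.
- lugs (a point): the two opposite lugs near the tip of the carrier's steel neck: together a bar 31 mm long (along the carrier's x), 8 mm wide and 6 mm thick. This point is their middle, 85.5 mm above the bench, 11.5 mm above the shoulder. The neck is 15 mm in diameter, its tip 91 mm above the bench.
- cap: the loose quarter-turn cap, 0.25 kg: a square aluminium block 64 x 64 x 26 mm with a black grip bar on top, in line with a key slot underneath. Origin: centre of its underside; z up; x along the grip bar and slot. It starts locked on the post, underside on the shoulder, about 77 degrees clockwise of in line with the lugs. It turns and lifts with light friction.
- cap_grip (a point): middle of the cap's black grip bar, 39 mm above the cap's underside; the bar is 60 mm long (cap's x), 18 mm wide (cap's y), from 26 to 52 mm above the underside. Clockwise (seen from above) locks: it meets a stop about 80 degrees from in line with the lugs, with 2.5 mm of vertical play. Anticlockwise it meets a stop some 7 degrees beyond in line, where it still lifts off.
- cap_slot (a point): centre of the key slot in the cap's underside (at the cap's origin): 36 mm long along x, 13 mm wide, 19 mm square in the middle, through a 6 mm floor into a hollow. With the bar in line with the lugs, either way round, up to about 7 degrees off, the cap lifts off or drops over the neck onto the shoulder, 74 mm above the bench; 2 mm of play all round.
- collar112: terracotta collar, flange 112 mm across (the widest of four sorts), about 200 g; may be absent. Flange 7 mm thick, on it a round neck 54 mm across up to 18 mm above the underside; bore 36 mm right through. Origin: centre of the underside; z up, out of the neck. Starts flat, flange down. Home, it lies on the disc or on the collar below.
- collar96: terracotta collar, flange 96 mm across (second widest of four sorts), about 160 g; may be absent. Flange 7 mm thick, on it a round neck 54 mm across up to 18 mm above the underside; bore 36 mm right through. Origin: centre of the underside; z up, out of the neck. Starts flat, flange down. Home, it lies on the disc or on the collar below.
- collar80: terracotta collar, flange 80 mm across (second narrowest of four sorts), about 120 g; may be absent. Flange 7 mm thick, on it a round neck 54 mm across up to 18 mm above the underside; bore 36 mm right through. Origin: centre of the underside; z up, out of the neck. Starts flat, flange down. Home, it lies on the disc or on the collar below.
- collar66: terracotta collar, flange 66 mm across (the narrowest of four sorts), about 90 g; may be absent. Flange 7 mm thick, on it a round neck 54 mm across up to 18 mm above the underside; bore 36 mm right through. Origin: centre of the underside; z up, out of the neck. Starts flat, flange down. Home, it lies on the disc or on the collar below.
- mat: square black rubber mat, 120 x 120 x 4 mm, fixed on the bench, empty; origin: centre of its underside
- saucers: stack of three terracotta saucers, 104 mm across and 33 mm high, fixed in place: an obstacle; origin: centre of the underside
- lid_a: terracotta pot lid with a small knob, 156 mm across and 31 high (no hole): leave it alone; origin: centre of the underside
- brush: wooden-handled brush lying flat: leave it alone; origin: a point along its length, on the bench
- card_pad: pad of corrugated card, 100 x 100 x 12 mm: leave it alone; origin: centre of the underside
- tape_roll: roll of clear tape lying flat, 100 mm across and 45 high: leave it alone; origin: centre of the underside
Mind the look-alikes: they are no part of the job. What is shaped like the collar80 but blue is not meant. Several things have the shape of the carrier; the one meant has the colours described above.

How it is judged (in metres and radians):
On the way, in this order (a step that is already met when the one before it is completed fails the run):
1. the cap is off the post and stands released on the mat (horizontal distance between cap and mat below 0.05 m and z of cap in the frame of mat between 0 and 0.01 m and angle between cap's own z axis and vertical below 0.08 rad and linear speed of cap below 0.03 m/s and contact force between the fingers and cap below 0.1 N), for 0.2 s.
2. all collars present are threaded on the post, fully home, widest lowest, and released (horizontal distance between each of collar112, collar96, collar80, collar66 and carrier below 0.006 m and angle between each of collar112, collar96, collar80, collar66's own z axis and vertical below 0.06 rad and linear speed of each of collar112, collar96, collar80, collar66 below 0.03 m/s and z of collar112 in the frame of carrier between 0.014 and 0.022 m and contact force between the fingers and collar112 below 0.1 N and (z of collar96 in the frame of carrier between 0.014 and 0.022 m or z of collar96 in the frame of carrier between 0.032 and 0.04 m) and contact force between the fingers and collar96 below 0.1 N and z of each of collar96, collar80, collar66 in the frame of collar112 above 0.014 m and (z of collar80 in the frame of carrier between 0.014 and 0.022 m or z of collar80 in the frame of carrier between 0.032 and 0.04 m or z of collar80 in the frame of carrier between 0.05 and 0.058 m) and contact force between the fingers and collar80 below 0.1 N and z of each of collar80, collar66 in the frame of collar96 above 0.014 m and (z of collar66 in the frame of carrier between 0.014 and 0.022 m or z of collar66 in the frame of carrier between 0.032 and 0.04 m or z of collar66 in the frame of carrier between 0.05 and 0.058 m) and contact force between the fingers and collar66 below 0.1 N and z of collar66 in the frame of collar80 above 0.014 m), for 0.2 s.
At the end, for the whole second after the job is handed in: All collars present on the post, flange down, level, within 6 mm of its axis and 4 mm of fully home, wider below narrower; cap level on the post (underside 70 to 79 mm above the bench), at least 63 degrees clockwise from in line with the lugs; all released and at rest (all of step 2 and horizontal distance between cap and carrier below 0.006 m and z of cap in the frame of carrier between 0.07 and 0.079 m and angle between cap's own z axis and vertical below 0.08 rad and angle between the x axis of cap and the x axis of carrier, either way round above 1.1 rad and linear speed of cap below 0.03 m/s); the robot touches nothing.
It fails at once if a collar is dropped down the post (falls faster than 0.6 m/s along it) ((linear speed of collar112 above 0.6 m/s and horizontal distance between collar112 and carrier below 0.012 m) or (linear speed of collar96 above 0.6 m/s and horizontal distance between collar96 and carrier below 0.012 m) or (linear speed of collar80 above 0.6 m/s and horizontal distance between collar80 and carrier below 0.012 m) or (linear speed of collar66 above 0.6 m/s and horizontal distance between collar66 and carrier below 0.012 m)).
It fails at once if another thing on the bench is pushed more than 60 mm from its place or knocked over (distance of any of lid_a, brush, card_pad, tape_roll from where it was at the start of the episode above 0.06 m or angle between any of lid_a, card_pad, tape_roll's own z axis and vertical above 0.5 rad).
Of collar112, collar96, collar80, collar66 only 2 to 3 are there at a start; the rules pass over those that are not, and their reading is None.
At some moment in a run one of collar112, collar96, collar80, collar66 may be knocked a few centimetres aside while the robot is not near it.
It also fails if it takes over 200 s, if anything falls off the work surface, if the arm or the gripper's body presses on something with over 40 N, if the wrist force passes 120 N, or if a joint passes its speed limit or range.

## Robot

A 6-joint arm with a two-finger parallel gripper is mounted at the origin on the work surface. World frame = base frame: x ahead of the robot, y to its left, z up, the work surface at z = 0. Lengths are in mm, angles in degrees, forces in N, time in s.
With the tool pointing down it reaches from about 300 to 850 mm from the base axis. Payload 4.2 kg.
Tool frame: the origin (TCP) lies at the very end of the fingers, on their centre line; the grasp point (between the pads) lies 19 mm behind it; z points along the fingers, y is the direction in which the jaws open and shut (so a half turn about z gives the same grasp; the last joint's range is limited). The gripper opens to 91 mm and grips with 3 to 60 N. Pads are 32 mm wide; open, the fingers measure 118 mm over their backs; the gripper's body (76 mm by 178 mm) begins 60 mm behind the grasp point.
Start: joints at [-70.588, 18.312, 89.639, -0, 72.044, -1.146], TCP at [201.916, -538.399, 213.976] pointing down, gripper open.
Joint ranges: [-177.97, 177.97], [-48.28, 115.42], [12.27, 149.76], [-77.06, 257.06], [2.81, 150.46], [-146.56, 146.56]. Speed limits (degrees/s): [147.25, 147.25, 180, 180, 180, 180].

## Interface

Orientations are given as [roll, pitch, yaw] about the fixed x, y, z axes, in that order (R = Rz(yaw) Ry(pitch) Rx(roll)).
In Python, from workcell import telemetry, grab_frame, job gives the robot as it stands.
- The arm moves only by the tool drive_tool, never from a script. Its argument "moves" is a list of rows, each an object of numbers: "claw": the closure, from -1 (fully open) to 1 (shut); "dx", "dy", "dz": the shift along the tool's x, y, z in units of 20 mm (1.0 is 20 mm); "yaw": the turn about the tool's z in units of 0.15 rad (1.0 is 0.15 rad). In form: [{"claw": .., "dx": .., "dy": .., "dz": .., "yaw": ..}, ...]. A call has 1 to 5 rows; each row shifts and turns the pose as measured when the row begins, along the tool's axes as they then stand; what a row does not reach is not made up. A row lasts 1/8 s, in which the tool goes at most 62.5 mm and 10.7 degrees, less where a joint would pass 70% of its speed; a pose out of reach is approached as far as the arm can. A call with a number of a shift or a turn outside -1 to 1 is refused whole. A call with a gripper value outside its range is refused whole. The fingers move at their own pace and stop on an object; "grip_force" is the grip in N (left out, the last holds). Time passes only in rows, so rows that do not move let the fingers close. It gives the time, the measured TCP pose, the force and the opening at its end, in the units of the state.
- telemetry.state(): the state, without advancing time (a new reading comes with each control period).
- grab_frame(name): name is "scene" or "top" or "wrist"; returns a dict with "color" (480x640x3 uint8, blue, green, red), "vertical_fov" (degrees; the focal length in pixels is half the picture's height over the tangent of half this angle, whatever the lens; pixels are square), "cx", "cy" (the principal point, pixels), "pose" (4x4, takes a point from camera to world coordinates). Camera axes: x right, y down, z forward; pixel columns grow to the right and rows downward; lengths in mm; the calibration is good to about 2 mm. A picture is of the moment at which its call begins. There is no depth.
- job.job_done(): hands the job in, once; it reports no verdict.
The state is a dict: "time_s": time; "qpos": joint angles; "qvel": joint speeds; "effort": joint torques, N m; "ee_pos": TCP position; "ee_rot": TCP orientation; "force": force on the tool from outside, world axes, zero at the start; "torque": the same for the moment, N m; "gripper_width": finger opening in mm.
Only numpy, scipy, OpenCV 4.12 (cv2) and the standard library are available. Lean on these libraries where they do the work, as an engineer would, in place of code of your own. Each camera call takes 0.05 s, during which the arm holds its last target.

## Working session

There is one attempt and no reset: what is moved stays moved. The work goes in short steps, Python scripts to look and compute and a tool call to move; the robot and the scene stay as the last step left them, time stands still between calls to the robot, and variables do not carry over. Pictures are saved under pics/ and viewed, and the job is handed in when it is done.

Besides the shell and the picture viewer there is one more tool, called after ">>>" by a JSON object that holds its "name" and its "arguments", one argument or row to a line. drive_tool: Moves the arm, as the interface text tells. Its arguments: {"type":"object","properties":{"moves":{"type":"array"},"grip_force":{"type":"number"}},"required":["moves"]}

```bash
mkdir -p pics; ls
cat > h.py <<'E'
import numpy as np, cv2
from workcell import telemetry, grab_frame, job
def cam(n):
    f=grab_frame(n); im=f["color"]; H=im.shape[0]
    f["f"]=H/2/np.tan(np.radians(f["vertical_fov"])/2); f["pose"]=np.array(f["pose"]); return f
def ray(f,u,v,z):
    d=f["pose"][:3,:3]@np.array([(u-f["cx"])/f["f"],(v-f["cy"])/f["f"],1]); o=f["pose"][:3,3]
    return o+d*(z-o[2])/d[2]
def proj(f,p):
    c=f["pose"][:3,:3].T@(np.array(p,float)-f["pose"][:3,3]); return c[0]/c[2]*f["f"]+f["cx"],c[1]/c[2]*f["f"]+f["cy"]
E
python3 - <<'E'
from h import *
for n in ["scene","top","wrist"]:
    f=cam(n); cv2.imwrite(f"pics/{n}0.png",f["color"]); print(n,f["f"],f["cx"],f["cy"],f["pose"].round(3).tolist())
print(telemetry.state())
E
```

```text
pics
scene 475.70582574556073 315.60857162991624 239.22623756124162 [[0.698, 0.544, -0.466, 1047.725], [0.716, -0.528, 0.456, -469.987], [0.002, -0.652, -0.758, 913.723], [0.0, 0.0, 0.0, 1.0]]
top 493.6751376425038 329.3837851316117 239.91770231961132 [[0.035, -0.974, 0.222, 276.844], [-0.999, -0.034, 0.006, 11.492], [0.002, -0.222, -0.975, 1303.95], [0.0, 0.0, 0.0, 1.0]]
wrist 424.64022496560824 314.9659558848942 245.8949144200764 [[0.351, -0.896, -0.272, 278.861], [-0.936, -0.336, -0.1, -508.975], [-0.002, 0.29, -0.957, 384.145], [0.0, 0.0, 0.0, 1.0]]
{'time_s': 0.15, 'qpos': array([-7.05880147e+01,  1.83436016e+01,  8.96882087e+01, -2.19118119e-03,
        7.20461711e+01, -1.14513604e+00]), 'qvel': array([-0.09972063, -0.15997051, -0.24330266, -0.0013775 , -0.01237602,
        0.02797652]), 'effort': array([-6.18706963e-04, -4.12774837e+01, -2.32154095e+01,  7.27408030e-02,
        4.33602696e-02, -9.20212233e-05]), 'ee_pos': array([ 201.7779344 , -538.03270855,  213.324189  ]), 'ee_rot': array([-1.79921992e+02,  5.24681307e-04,  2.05577986e+01]), 'force': array([-0.37268372, -0.43331949,  0.10985444]), 'torque': array([-0.01186607, -0.00448479,  0.01026089]), 'gripper_width': 91.2275337100819}
```

View pics/scene0.png

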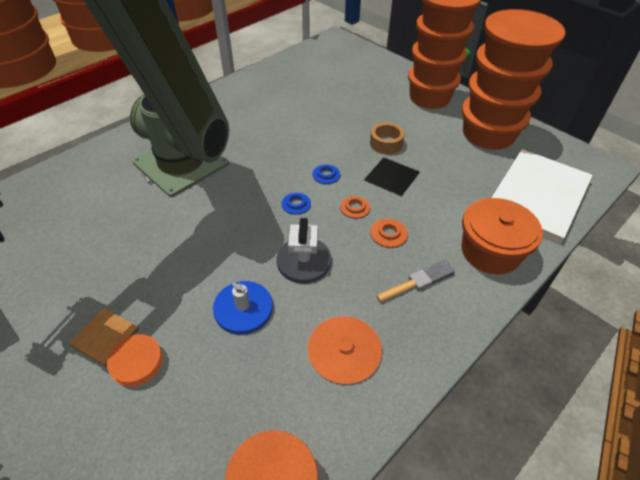

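View pics/top0.png

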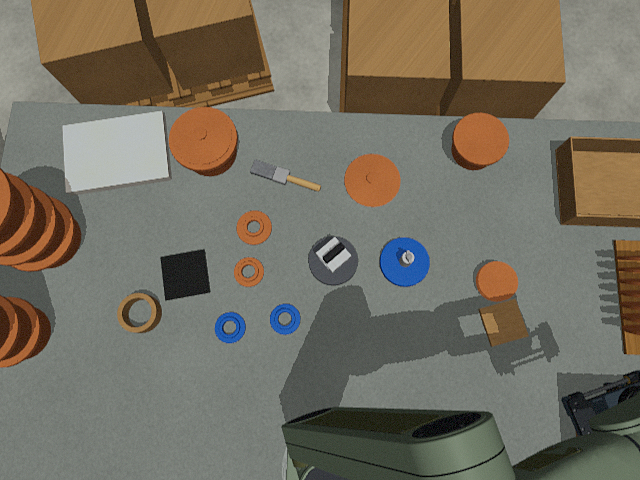

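View pics/wrist0.png

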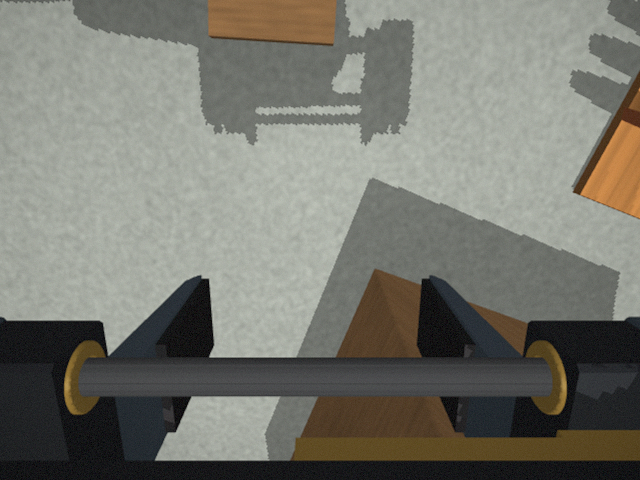

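The top view shows the carrier with its cap at (333,258). Orange collars lie at (254,227) and (249,271), the black mat at (185,275), and the blue look-alikes are apart from these. The arm may still hide a third collar. Measuring next.

```bash
cat > m.py <<'E'
from h import *
def blobs(f,mask,z,amin=60):
    n,l,s,c=cv2.connectedComponentsWithStats(mask.astype(np.uint8))
    for i in range(1,n):
        if s[i,4]<amin: continue
        cs,_=cv2.findContours((l==i).astype(np.uint8),cv2.RETR_EXTERNAL,cv2.CHAIN_APPROX_NONE)
        p=np.array([ray(f,u,v,z)[:2] for u,v in cs[0][:,0]],np.float32)
        if len(p)<6: continue
        e=cv2.fitEllipse(p); r=cv2.minAreaRect(p)
        print(z,"px",c[i].round(),"area",s[i,4],"ell",np.round(e[0],1),np.round(e[1],1),"rect",np.round(r[0],1),np.round(r[1],1),round(r[2],1))
def hsv(f): return cv2.cvtColor(f["color"],cv2.COLOR_BGR2HSV)
E
python3 - <<'E'
from m import *
for n in ["top","scene"]:
    f=cam(n);h=hsv(f);H,S,V=cv2.split(h)
    print(n,"orange");blobs(f,((H<14)&(S>150)&(V>90)),5)
    print("dark");blobs(f,(V<45),4,150)
    print("dark@115");blobs(f,(V<45),126,60)
    print("darkgrey",); blobs(f,(V<75),18,300)
    print("blue"); blobs(f,(H>105)&(H<130)&(S>150),5)
f=cam("top"); i=f["color"][200:320,130:430]; cv2.imwrite("pics/t1.png",cv2.resize(i,None,fx=2.6,fy=2.6,interpolation=2))
f=cam("scene"); i=f["color"][130:330,220:460]; cv2.imwrite("pics/s1.png",cv2.resize(i,None,fx=3,fy=3,interpolation=2))
E
```

```text
top orange
5 px [203. 139.] area 3377 ell [855.4 388.4] [188.4 192.8] rect [854.7 387.4] [196.3 189. ] 36.8
5 px [481. 138.] area 2287 ell [ 883.6 -398.4] [154.3 158.8] rect [ 883.1 -398.2] [157.2 154.9] 42.2
5 px [372. 180.] area 2250 ell [748.5 -92.4] [149.7 151.5] rect [748.3 -92.7] [152.2 150.3] 0.2
5 px [  4. 197.] area 424 ell [665.4 918.2] [ 27.7 170.9] rect [665.3 915.5] [162.9  27.2] 10.4
5 px [ 36. 230.] area 2836 ell [585.4 837.3] [183.3 258.5] rect [602.1 814.5] [280.3 193.6] 5.8
5 px [254. 227.] area 772 ell [601.2 226.1] [91.  91.4] rect [600.8 225.1] [92.6 92.2] 4.4
5 px [248. 272.] area 521 ell [479.1 231.5] [74.2 76.9] rect [479.3 231.4] [72.6 77.6] 2.0
5 px [496. 281.] area 1291 ell [ 477.2 -427. ] [102.2 109.4] rect [ 476.6 -426.4] [103.3 109.4] 44.7
5 px [ 18. 331.] area 1289 ell [304.7 823.5] [109.1 165.4] rect [310.2 813.2] [183.2 100. ] 10.4
dark
4 px [333. 252.] area 153 ell [538.2   8.4] [19.7 79.3] rect [539.4   7.6] [20.  65.9] 43.2
4 px [185. 274.] area 1918 ell [466.1 400.5] [134.5 136.6] rect [466.2 400.4] [116.4 117.8] 12.4
4 px [599. 400.] area 1283 el
[... 7860 characters left out ...]
16.  117.7] 12.6
18 px [312. 267.] area 748 ell [546.7  -2.9] [ 76.4 125.5] rect [550.7  -3.8] [129.2  80.3] 77.3
18 px [540. 292.] area 488 ell [968.4 249.5] [ 19.6 381.6] rect [966.6 349.9] [ 21.6 253.2] 1.0
18 px [632. 449.] area 763 ell [1241.2  137.7] [ 42.6 141.6] rect [1238.4  141.1] [ 38.8 145.7] 21.8
blue
5 px [352.  10.] area 252 ell [-340.5 1105.7] [ 53.  246.6] rect [-328.1 1097.5] [ 53.3 214.5] 43.3
5 px [326. 174.] area 353 ell [331.4 271. ] [75.7 75.9] rect [332.6 270.2] [74.6 77. ] 45.9
5 px [296. 203.] area 418 ell [358.5 128.8] [75.1 77.2] rect [358.7 129.1] [75.8 76.2] 45.9
5 px [243. 309.] area 2044 ell [ 517.6 -180.2] [129.1 131.8] rect [ 516.8 -179.3] [131.  136.5] 68.9
```

```bash
ls pics
```

```text
s1.png
scene0.png
t1.png
top0.png
wrist0.png
```

View pics/s1.png

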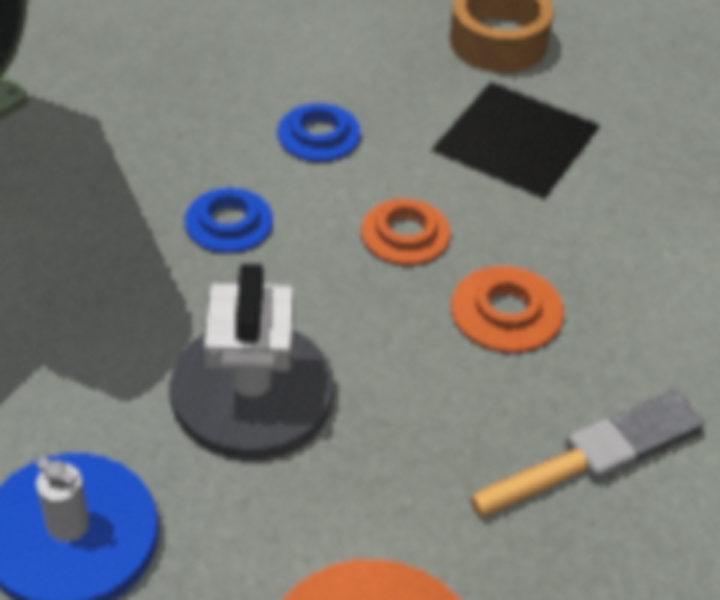

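View pics/t1.png

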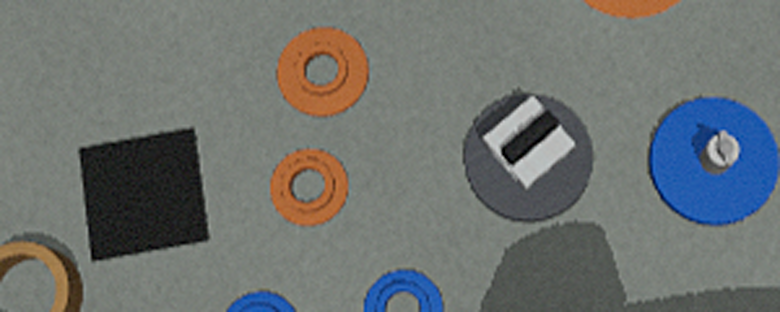

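The orange blobs measure about 94 and 79 mm across once the pixel edge is allowed for. So collar96 is at (601,226) and collar80 at (479,232), and both cameras agree. The top and scene views cover the whole bench within reach and show no other orange collar. Next is the carrier centre.

```bash
cat >> m.py <<'E'
def d(x,y,z,yaw=None):
    s=telemetry.state(); p=s["ee_pos"]; r=s["ee_rot"]
    from scipy.spatial.transform import Rotation as Ro
    R=Ro.from_euler("xyz",r,degrees=True).as_matrix()
    t=R.T@(np.array([x,y,z])-p)/20
    print("pos",p.round(1),"rot",r.round(2),"w",round(s["gripper_width"],1),"F",s["force"].round(1),"t",round(s["time_s"],1),"J",s["qpos"].round(0))
    a="" if yaw is None else round(-((yaw-r[2]+180)%360-180)/np.degrees(.15),3)
    print("units dx dy dz",t.round(3),"yaw",a)
E
python3 - <<'E'
from m import *
for n,w in [("top",(300,225,370,295)),("scene",(270,215,340,285))]:
    f=cam(n);c=f["color"].astype(int);u0,v0,u1,v1=w
    m=np.zeros(c.shape[:2],bool)
    k=(c[...,0]-c[...,1]>=0)&(c.max(2)<95); m[v0:v1,u0:u1]=k[v0:v1,u0:u1]
    m=cv2.morphologyEx(m.astype(np.uint8),cv2.MORPH_OPEN,np.ones((3,3)))
    cs,_=cv2.findContours(m,0,1); cc=cv2.convexHull(max(cs,key=cv2.contourArea))
    p=np.array([ray(f,a,b,16)[:2] for a,b in cc[:,0]]); 
    print(n,cv2.contourArea(cc),cv2.fitEllipse(p.astype(np.float32)),cv2.minEnclosingCircle(p.astype(np.float32)))
    m2=np.zeros_like(m); m2[v0:v1,u0:u1]=(c.min(2)>140)[v0:v1,u0:u1]
    for z in (100,): blobs(f,m2,z,100)
d(530,5,260,133)
E
```

```text
top 1842.5 ((515.5447387695312, 8.25206470489502), (130.33180236816406, 130.79446411132812), 163.9239501953125) ((516.2904663085938, 8.572761535644531), 66.30564880371094)
100 px [333. 255.] area 425 ell [515.5   7.8] [69.3 71.4] rect [515.2   8.6] [64.1 65.7] 42.9
scene 1772.5 ((519.266357421875, 5.51432991027832), (129.89125061035156, 139.65756225585938), 57.690101623535156) ((519.5679321289062, 4.196853160858154), 68.82466888427734)
100 px [293. 235.] area 230 ell [503.5  -8. ] [27.1 79.3] rect [501.   -6.9] [28.5 71.4] 53.1
100 px [313. 235.] area 190 ell [531.2  26.8] [20.3 83. ] rect [533.2  24.6] [23.1 66.5] 45.9
pos [ 201.9 -538.4  213.9] rot [-179.99    0.     20.56] w 91.2 F [ 0.3  0.4 -0.1] t 0.5 J [-71.  18.  90.  -0.  72.  -1.]
units dx dy dz [ 24.902 -19.677  -2.304] yaw -13.083
```

>>> {"name": "drive_tool", "arguments": {
  "moves": [
    {"claw": -1,"dx": 1,"dy": -0.8,"dz": -0.3},
    {"claw": -1,"dx": 1,"dy": -0.8,"dz": -0.3},
    {"claw": -1,"dx": 1,"dy": -0.8,"dz": -0.3},
    {"claw": -1,"dx": 1,"dy": -0.8,"dz": -0.3},
    {"claw": -1,"dx": 1,"dy": -0.8,"dz": -0.3}
  ],
  "grip_force": 25
}}

```text
validation failed for argument at $.mo...
```

>>> {"name": "drive_tool", "arguments": {
  "moves": [
    {"claw": -1,"dx": 1,"dy": -0.8,"dz": -0.2},
    {"claw": -1,"dx": 1,"dy": -0.8,"dz": -0.2},
    {"claw": -1,"dx": 1,"dy": -0.8,"dz": -0.2},
    {"claw": -1,"dx": 1,"dy": -0.8,"dz": -0.2},
    {"claw": -1,"dx": 1,"dy": -0.8,"dz": 0}
  ]
}}

```text
validation failed for argument at $.mo...
```

>>> {"name": "drive_tool", "arguments": {
  "moves": [
    {"claw": -1,"dx": 1,"dy": -0.8,"dz": 0},
    {"claw": -1,"dx": 1,"dy": -0.8,"dz": 0},
    {"claw": -1,"dx": 1,"dy": -0.8,"dz": 0},
    {"claw": -1,"dx": 1,"dy": -0.8,"dz": 0},
    {"claw": -1,"dx": 1,"dy": -0.8,"dz": 0}
  ]
}}

```text
validation failed for argument at $.mo...
```

>>> {"name": "drive_tool", "arguments": {
  "moves": [
    {"claw": -1,"dx": 1,"dy": -0.8,"dz": 0},
    {"claw": -1,"dx": 1,"dy": -0.8,"dz": 0},
    {"claw": -1,"dx": 1,"dy": -0.8,"dz": 0},
    {"claw": -1,"dx": 1,"dy": -0.8,"dz": 0},
    {"claw": -1,"dx": 1,"dy": -0.8,"dz": 0}
  ]
}}

```text
validation failed for argument at $.mo...
```

>>> {"name": "drive_tool", "arguments": {
  "moves": [
    {"claw": -1,"yaw": -1},
    {"claw": -1,"yaw": -1},
    {"claw": -1,"yaw": -1},
    {"claw": -1,"yaw": -1},
    {"claw": -1,"yaw": -1}
  ]
}}

```text
validation failed for argument at $.mo...
```

>>> {"name": "drive_tool", "arguments": {
  "moves": [
    {"claw": -1,"yaw": -1},
    {"claw": -1,"yaw": -1},
    {"claw": -1,"yaw": -1},
    {"claw": -1,"yaw": -1},
    {"claw": -1,"yaw": -1}
  ]
}}

```text
validation failed for argument at $.mo...
```

```bash
python3 -c "
from m import *
d(515.7,8,260,133)"
```

```text
pos [ 201.9 -538.4  213.9] rot [-179.99    0.     20.56] w 91.2 F [ 0.3  0.4 -0.1] t 0.5 J [-71.  18.  90.  -0.  72.  -1.]
units dx dy dz [ 24.285 -20.069  -2.304] yaw -13.083
```

>>> {"name": "drive_tool", "arguments": {
  "moves": [
    {"claw": -1,"dx": 1,"dy": -0.8,"dz": -0.3,"yaw": 0},
    {"claw": -1,"dx": 1,"dy": -0.8,"dz": -0.3,"yaw": 0},
    {"claw": -1,"dx": 1,"dy": -0.8,"dz": -0.3,"yaw": 0},
    {"claw": -1,"dx": 1,"dy": -0.8,"dz": -0.3,"yaw": 0},
    {"claw": -1,"dx": 1,"dy": -0.8,"dz": -0.3,"yaw": 0}
  ],
  "grip_force": 25
}}

```text
time_s: 1.08
ee_pos: [270.7, -420.9, 245.7]
ee_rot: [-179.9, -0.1, 20.5]
force: [1.0, 0.7, -0.0]
gripper_width: 91.1
```

>>> {"name": "drive_tool", "arguments": {
  "moves": [
    {"claw": -1,"dx": 1,"dy": -0.8,"dz": 0,"yaw": 0},
    {"claw": -1,"dx": 1,"dy": -0.8,"dz": 0,"yaw": 0},
    {"claw": -1,"dx": 1,"dy": -0.8,"dz": 0,"yaw": 0},
    {"claw": -1,"dx": 1,"dy": -0.8,"dz": 0,"yaw": 0},
    {"claw": -1,"dx": 1,"dy": -0.8,"dz": 0,"yaw": 0}
  ]
}}

```text
time_s: 1.7
ee_pos: [339.3, -300.4, 249.3]
ee_rot: [180.0, -0.4, 20.6]
force: [0.7, -0.4, -0.4]
gripper_width: 91.5
```

>>> {"name": "drive_tool", "arguments": {
  "moves": [
    {"claw": -1,"dx": 1,"dy": -0.8,"dz": 0,"yaw": 0},
    {"claw": -1,"dx": 1,"dy": -0.8,"dz": 0,"yaw": 0},
    {"claw": -1,"dx": 1,"dy": -0.8,"dz": 0,"yaw": 0},
    {"claw": -1,"dx": 1,"dy": -0.8,"dz": 0,"yaw": 0},
    {"claw": -1,"dx": 1,"dy": -0.8,"dz": 0,"yaw": 0}
  ]
}}

```text
time_s: 2.33
ee_pos: [405.1, -179.6, 252.4]
ee_rot: [180.0, -0.6, 20.8]
force: [0.5, -0.1, -0.1]
gripper_width: 91.2
```

>>> {"name": "drive_tool", "arguments": {
  "moves": [
    {"claw": -1,"dx": 1,"dy": -0.8,"dz": 0,"yaw": 0},
    {"claw": -1,"dx": 1,"dy": -0.8,"dz": 0,"yaw": 0},
    {"claw": -1,"dx": 1,"dy": -0.8,"dz": 0,"yaw": 0},
    {"claw": -1,"dx": 1,"dy": -0.8,"dz": 0,"yaw": 0},
    {"claw": -1,"dx": 1,"dy": -0.8,"dz": 0,"yaw": 0}
  ]
}}

```text
time_s: 2.95
ee_pos: [468.7, -59.1, 255.8]
ee_rot: [-180.0, -0.7, 21.0]
force: [0.2, -0.2, 1.0]
gripper_width: 91.2
```

>>> {"name": "drive_tool", "arguments": {
  "moves": [
    {"claw": -1,"dx": 0,"dy": 0,"dz": 0,"yaw": -1},
    {"claw": -1,"dx": 0,"dy": 0,"dz": 0,"yaw": -1},
    {"claw": -1,"dx": 0,"dy": 0,"dz": 0,"yaw": -1},
    {"claw": -1,"dx": 0,"dy": 0,"dz": 0,"yaw": -1},
    {"claw": -1,"dx": 0,"dy": 0,"dz": 0,"yaw": -1}
  ]
}}

```text
time_s: 3.58
ee_pos: [465.5, -51.1, 257.9]
ee_rot: [179.5, -0.7, 65.8]
force: [-1.0, 0.6, 0.5]
gripper_width: 91.1
```

>>> {"name": "drive_tool", "arguments": {
  "moves": [
    {"claw": -1,"dx": 0,"dy": 0,"dz": 0,"yaw": -1},
    {"claw": -1,"dx": 0,"dy": 0,"dz": 0,"yaw": -1},
    {"claw": -1,"dx": 0,"dy": 0,"dz": 0,"yaw": -1},
    {"claw": -1,"dx": 0,"dy": 0,"dz": 0,"yaw": -1},
    {"claw": -1,"dx": 0,"dy": 0,"dz": 0,"yaw": -1}
  ]
}}

```text
time_s: 4.2
ee_pos: [461.3, -45.3, 260.0]
ee_rot: [179.0, -0.3, 110.5]
force: [-0.4, -0.5, -0.3]
gripper_width: 91.1
```

```bash
python3 -c "
from m import *
d(515.7,8,260,133)"
```

```text
pos [461.3 -45.3 260. ] rot [179.04  -0.3  110.48] w 91.1 F [-0.4 -0.5 -0.3] t 4.2 J [ -8.   6.  99.   1.  74. -28.]
units dx dy dz [1.543 3.479 0.068] yaw -2.621
```

>>> {"name": "drive_tool", "arguments": {
  "moves": [
    {"claw": -1,"dx": 0.5,"dy": 0.9,"dz": 0,"yaw": 0},
    {"claw": -1,"dx": 0.5,"dy": 0.9,"dz": 0,"yaw": 0},
    {"claw": -1,"dx": 0.5,"dy": 0.9,"dz": 0,"yaw": 0},
    {"claw": -1,"dx": 0,"dy": 0.6,"dz": 0,"yaw": 0},
    {"claw": -1,"dx": 0,"dy": 0,"dz": 0,"yaw": 0}
  ]
}}

```text
time_s: 4.82
ee_pos: [512.9, 11.5, 262.6]
ee_rot: [179.0, -0.3, 110.7]
force: [0.0, 0.1, 0.5]
gripper_width: 91.5
```

>>> {"name": "drive_tool", "arguments": {
  "moves": [
    {"claw": -1,"dx": 0,"dy": 0,"dz": 0,"yaw": -0.6},
    {"claw": -1,"dx": 0,"dy": 0,"dz": 0,"yaw": -0.6},
    {"claw": -1,"dx": 0,"dy": 0,"dz": 0,"yaw": -0.6},
    {"claw": -1,"dx": 0,"dy": 0,"dz": 0,"yaw": -0.6},
    {"claw": -1,"dx": 0,"dy": 0,"dz": 0,"yaw": 0}
  ]
}}

```text
time_s: 5.45
ee_pos: [511.4, 9.5, 261.8]
ee_rot: [179.2, -0.0, 131.8]
force: [0.0, -0.4, 0.3]
gripper_width: 91.3
```

```bash
cat > w.py <<'E'
import sys
from m import *
f=cam("wrist"); cv2.imwrite(f"pics/{sys.argv[1]}.png",f["color"])
d(515.7,8,130,133.2)
E
python3 w.py w1
```

```text
pos [511.4   9.5 261.9] rot [ 1.7917e+02 -1.0000e-02  1.3176e+02] w 91.5 F [0.3 1.2 0.4] t 5.5 J [ -1.  11.  93.   1.  76. -42.]
units dx dy dz [-0.2    0.014  6.595] yaw -0.168
```

View pics/w1.png

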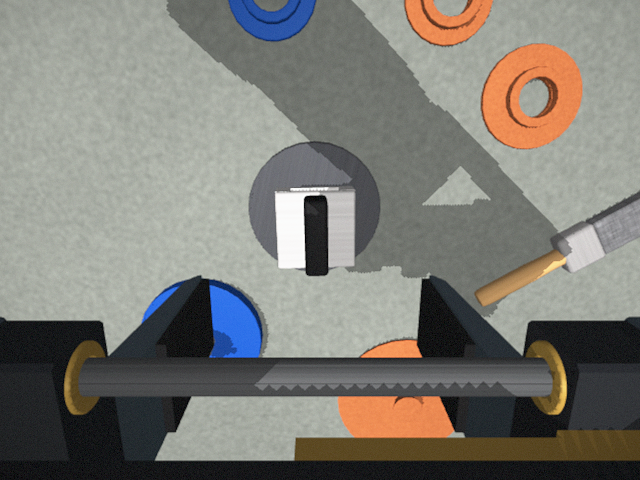

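Run:
```python
from m import *
f=cam("wrist");c=f["color"].astype(int)
def win(m):
    o=np.zeros_like(m);o[140:280,240:390]=m[140:280,240:390];return o
print("cap white");blobs(f,win(c.min(2)>130),100,500)
m=win(c.max(2)<45); m[:190]=0; print("bar");blobs(f,m,126,200)
hs=hsv(f)
k=win((c[...,0]-c[...,1]>=2)&(c.max(2)<120)).astype(np.uint8);k=cv2.morphologyEx(k,cv2.MORPH_OPEN,np.ones((3,3)))
blobs(f,k,18,500)
```

```text
cap white
100 px [295. 225.] area 8871 ell [507.7   3.3] [102.2 137.9] rect [506.9  18.4] [124.9 113.2] 41.4
bar
126 px [316. 237.] area 1650 ell [515.4   9.2] [17.7 78.4] rect [515.3   9.3] [16.8 61.6] 42.7
18 px [354. 187.] area 2150 ell [530.1  38.2] [53.5 98.9] rect [531.8  48. ] [ 43.8 117.3] 66.6
18 px [264. 219.] area 1307 ell [486.9 -33.7] [25.6 69.8] rect [485.2 -34.7] [25.2 78.3] 43.1
```

>>> {"name": "drive_tool", "arguments": {
  "moves": [
    {"claw": -1,"dx": -0.15,"dy": 0,"dz": 1,"yaw": -0.1},
    {"claw": -1,"dx": 0,"dy": 0,"dz": 1,"yaw": 0},
    {"claw": -1,"dx": 0,"dy": 0,"dz": 1,"yaw": 0},
    {"claw": -1,"dx": 0,"dy": 0,"dz": 1,"yaw": 0},
    {"claw": -1,"dx": 0,"dy": 0,"dz": 1,"yaw": 0}
  ]
}}

```text
time_s: 6.18
ee_pos: [516.0, 7.5, 161.1]
ee_rot: [179.0, 0.2, 132.2]
force: [0.6, -0.1, -0.4]
gripper_width: 90.6
```

```bash
python3 -c "
from m import *
d(515.4,8.9,103,132.7)"
```

```text
pos [516.    7.5 161.1] rot [178.97   0.2  132.23] w 90.6 F [ 0.6 -0.1 -0.4] t 6.2 J [ -1.  15. 103.   1.  62. -43.]
units dx dy dz [ 0.08  -0.028  2.905] yaw -0.054
```

>>> {"name": "drive_tool", "arguments": {
  "moves": [
    {"claw": -1,"dx": 0.05,"dy": 0,"dz": 0.9,"yaw": -0.05},
    {"claw": -1,"dx": 0,"dy": 0,"dz": 0.9,"yaw": 0},
    {"claw": -1,"dx": 0,"dy": 0,"dz": 0.8,"yaw": 0},
    {"claw": -1,"dx": 0,"dy": 0,"dz": 0,"yaw": 0},
    {"claw": -1,"dx": 0,"dy": 0,"dz": 0,"yaw": 0}
  ]
}}

```text
time_s: 6.8
ee_pos: [515.4, 8.3, 106.7]
ee_rot: [179.1, 0.1, 132.3]
force: [0.7, 0.2, 0.1]
gripper_width: 90.9
```

```bash
python3 -c "
from m import *
d(515.4,8.9,103,132.7)
f=cam('wrist'); cv2.imwrite('pics/w2.png',f['color'])"
```

```text
pos [515.4   8.3 106.7] rot [1.7909e+02 1.1000e-01 1.3235e+02] w 90.9 F [0.7 0.2 0.1] t 6.8 J [ -1.  18. 107.   1.  54. -43.]
units dx dy dz [0.022 0.018 0.187] yaw -0.041
```

View pics/w2.png

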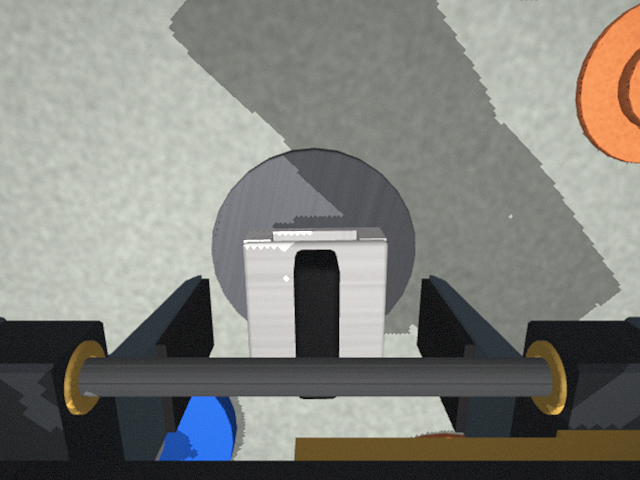

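The bar at (317,320) is centred between the fingers at (210) and (422). Closing.

>>> {"name": "drive_tool", "arguments": {
  "moves": [
    {"claw": -1,"dx": 0,"dy": 0,"dz": 0.15,"yaw": -0.04},
    {"claw": 1,"dx": 0,"dy": 0,"dz": 0,"yaw": 0},
    {"claw": 1,"dx": 0,"dy": 0,"dz": 0,"yaw": 0},
    {"claw": 1,"dx": 0,"dy": 0,"dz": 0,"yaw": 0},
    {"claw": 1,"dx": 0,"dy": 0,"dz": 0,"yaw": 0}
  ]
}}

```text
time_s: 7.48
ee_pos: [516.3, 8.3, 105.2]
ee_rot: [179.0, 0.2, 132.7]
force: [-0.0, -0.9, -0.2]
gripper_width: 54.1
```

>>> {"name": "drive_tool", "arguments": {
  "moves": [
    {"claw": 1,"dx": 0,"dy": 0,"dz": 0,"yaw": 0},
    {"claw": 1,"dx": 0,"dy": 0,"dz": 0,"yaw": 0},
    {"claw": 1,"dx": 0,"dy": 0,"dz": 0,"yaw": 0},
    {"claw": 1,"dx": 0,"dy": 0,"dz": 0,"yaw": 0},
    {"claw": 1,"dx": 0,"dy": 0,"dz": 0,"yaw": 0}
  ]
}}

```text
time_s: 8.1
ee_pos: [516.2, 8.2, 105.2]
ee_rot: [179.0, 0.2, 132.7]
force: [0.2, 0.6, 0.1]
gripper_width: 17.9
```

>>> {"name": "drive_tool", "arguments": {
  "moves": [
    {"claw": 1,"dx": 0,"dy": 0,"dz": 0,"yaw": -0.7},
    {"claw": 1,"dx": 0,"dy": 0,"dz": 0,"yaw": -0.7},
    {"claw": 1,"dx": 0,"dy": 0,"dz": 0,"yaw": -0.7},
    {"claw": 1,"dx": 0,"dy": 0,"dz": 0,"yaw": -0.7},
    {"claw": 1,"dx": 0,"dy": 0,"dz": 0,"yaw": -0.7}
  ]
}}

```text
time_s: 8.72
ee_pos: [513.6, 9.2, 105.2]
ee_rot: [179.2, 0.4, 163.7]
force: [-1.1, 1.1, 2.5]
gripper_width: 18.0
```

```bash
python3 -c "
from m import *
d(516,8.3,105.2,217)
print(telemetry.state()['torque'])"
```

```text
pos [513.6   9.2 105.2] rot [179.22   0.38 163.7 ] w 18.0 F [-1.1  1.1  2.5] t 8.7 J [ -1.  18. 107.   1.  54. -75.]
units dx dy dz [-0.128 -0.011 -0.001] yaw -6.202
[ 0.05129788  0.1161847  -0.01164521]
```

>>> {"name": "drive_tool", "arguments": {
  "moves": [
    {"claw": 1,"dx": -0.1,"dy": 0,"dz": 0,"yaw": -0.6},
    {"claw": 1,"dx": -0.05,"dy": 0,"dz": 0,"yaw": -0.6},
    {"claw": 1,"dx": -0.05,"dy": 0,"dz": 0,"yaw": -0.6},
    {"claw": 1,"dx": 0,"dy": 0,"dz": 0,"yaw": -0.6},
    {"claw": 1,"dx": 0,"dy": 0,"dz": 0,"yaw": -0.6}
  ]
}}

```text
time_s: 9.35
ee_pos: [514.8, 8.7, 105.2]
ee_rot: [179.4, 0.4, -169.7]
force: [-0.9, -0.4, 0.3]
gripper_width: 17.8
```

```bash
python3 -c "
from m import *
d(516,8.3,105.2,217)
print(telemetry.state()['torque'])"
```

```text
pos [514.8   8.7 105.2] rot [ 179.38    0.36 -169.67] w 17.8 F [-0.9 -0.4  0.3] t 9.3 J [  -1.   18.  107.    1.   55. -102.]
units dx dy dz [-0.056 -0.028 -0.002] yaw -3.103
[ 0.11903427 -0.05818081  0.00062177]
```

>>> {"name": "drive_tool", "arguments": {
  "moves": [
    {"claw": 1,"dx": -0.05,"dy": 0,"dz": 0,"yaw": -0.6},
    {"claw": 1,"dx": 0,"dy": 0,"dz": 0,"yaw": -0.6},
    {"claw": 1,"dx": 0,"dy": 0,"dz": 0,"yaw": -0.6},
    {"claw": 1,"dx": 0,"dy": 0,"dz": 0,"yaw": -0.4},
    {"claw": 1,"dx": 0,"dy": 0,"dz": 0,"yaw": -0.3}
  ]
}}

```text
time_s: 9.98
ee_pos: [515.4, 7.7, 105.2]
ee_rot: [179.6, 0.5, -147.4]
force: [0.3, -3.1, -0.8]
gripper_width: 17.6
```

```bash
python3 -c "
from m import *
d(515,8.3,105.2,217)
print(telemetry.state()['torque'])"
```

```text
pos [515.4   7.7 105.2] rot [ 179.65    0.45 -147.41] w 17.6 F [ 0.3 -3.1 -0.8] t 10.0 J [  -1.   18.  107.    1.   55. -124.]
units dx dy dz [-0.001  0.037  0.001] yaw -0.513
[-0.36438759 -0.13236886 -0.12237712]
```

>>> {"name": "drive_tool", "arguments": {
  "moves": [
    {"claw": 1,"dx": 0,"dy": 0.02,"dz": 0,"yaw": -0.25},
    {"claw": 1,"dx": 0,"dy": 0,"dz": 0,"yaw": -0.2},
    {"claw": 1,"dx": 0,"dy": 0,"dz": 0,"yaw": -0.2},
    {"claw": 1,"dx": 0,"dy": 0,"dz": 0,"yaw": -0.2}
  ]
}}

```text
time_s: 10.48
ee_pos: [515.8, 6.5, 105.3]
ee_rot: [179.9, 0.5, -139.9]
force: [-0.3, -2.5, -0.2]
gripper_width: 18.0
```

```bash
python3 -c "
from m import *
d(515,8.3,105.2,217)
print(telemetry.state()['torque'])"
```

```text
pos [515.8   6.5 105.3] rot [ 179.86    0.48 -139.89] w 18.0 F [-0.3 -2.5 -0.2] t 10.5 J [  -1.   18.  107.    1.   55. -131.]
units dx dy dz [-0.026  0.097  0.003] yaw 0.362
[-0.38082553 -0.01847125 -0.76337122]
```

The torque of 0.76 N m at yaw 220° shows it is at the stop. I'm backing off slightly and lifting gently.

>>> {"name": "drive_tool", "arguments": {
  "moves": [
    {"claw": 1,"dx": 0,"dy": 0.05,"dz": 0,"yaw": 0.3},
    {"claw": 1,"dx": 0,"dy": 0,"dz": -0.3,"yaw": 0},
    {"claw": 1,"dx": 0,"dy": 0,"dz": -0.3,"yaw": 0}
  ]
}}

```text
time_s: 10.85
ee_pos: [515.0, 6.6, 116.4]
ee_rot: [179.8, 0.4, -142.3]
force: [0.3, -1.1, -2.6]
gripper_width: 17.7
```

```bash
python3 -c "
from m import *
d(515,8.3,105.2,217)
print(telemetry.state()['torque'])"
```

```text
pos [515.    6.6 116.4] rot [ 179.85    0.38 -142.29] w 17.7 F [ 0.3 -1.1 -2.6] t 10.8 J [  -1.   18.  106.    0.   56. -129.]
units dx dy dz [-0.046  0.066  0.56 ] yaw 0.083
[-0.11610893 -0.2343007  -0.02200768]
```

>>> {"name": "drive_tool", "arguments": {
  "moves": [
    {"claw": 1,"dx": 0,"dy": 0,"dz": -0.8,"yaw": 0},
    {"claw": 1,"dx": 0,"dy": 0,"dz": -0.8,"yaw": 0},
    {"claw": 1,"dx": -0.3,"dy": 0.5,"dz": 0,"yaw": 0},
    {"claw": 1,"dx": -0.6,"dy": 1,"dz": 0,"yaw": 0},
    {"claw": 1,"dx": -0.6,"dy": 1,"dz": 0,"yaw": 0}
  ]
}}

```text
time_s: 11.48
ee_pos: [504.7, 68.8, 150.1]
ee_rot: [179.4, 0.3, -142.2]
force: [0.6, -0.4, -2.0]
gripper_width: 17.8
```

>>> {"name": "drive_tool", "arguments": {
  "moves": [
    {"claw": 1,"dx": -0.6,"dy": 1,"dz": 0,"yaw": 0},
    {"claw": 1,"dx": -0.6,"dy": 1,"dz": 0,"yaw": 0},
    {"claw": 1,"dx": -0.6,"dy": 1,"dz": 0,"yaw": 0},
    {"claw": 1,"dx": -0.6,"dy": 1,"dz": 0,"yaw": 0},
    {"claw": 1,"dx": -0.6,"dy": 1,"dz": 0,"yaw": 0}
  ]
}}

```text
time_s: 12.1
ee_pos: [483.7, 193.1, 148.5]
ee_rot: [178.8, -0.1, -142.0]
force: [0.5, -0.7, -1.9]
gripper_width: 18.2
```

>>> {"name": "drive_tool", "arguments": {
  "moves": [
    {"claw": 1,"dx": -0.6,"dy": 1,"dz": 0,"yaw": 0},
    {"claw": 1,"dx": -0.6,"dy": 1,"dz": 0,"yaw": 0},
    {"claw": 1,"dx": -0.6,"dy": 1,"dz": 0,"yaw": 0},
    {"claw": 1,"dx": -0.6,"dy": 1,"dz": 0,"yaw": 0},
    {"claw": 1,"dx": -0.6,"dy": 1,"dz": 0,"yaw": 0}
  ]
}}

```text
time_s: 12.72
ee_pos: [460.9, 316.3, 146.9]
ee_rot: [178.4, -0.7, -141.7]
force: [0.4, 0.3, -3.2]
gripper_width: 17.9
```

```bash
python3 -c "
from m import *
d(467,400,60,217)
print(telemetry.state()['torque'])"
```

```text
pos [460.9 316.3 146.9] rot [ 178.41   -0.68 -141.66] w 17.9 F [ 0.4  0.3 -3.2] t 12.7 J [ 32.  20.  97.   2.  64. -97.]
units dx dy dz [-2.885  2.971  4.398] yaw 0.156
[ 0.1294517  -0.11869811  0.00507759]
```

>>> {"name": "drive_tool", "arguments": {
  "moves": [
    {"claw": 1,"dx": -0.7,"dy": 0.75,"dz": 0.4,"yaw": 0},
    {"claw": 1,"dx": -0.7,"dy": 0.75,"dz": 0.8,"yaw": 0},
    {"claw": 1,"dx": -0.7,"dy": 0.75,"dz": 0.8,"yaw": 0},
    {"claw": 1,"dx": -0.6,"dy": 0.6,"dz": 0.8,"yaw": 0},
    {"claw": 1,"dx": 0,"dy": 0,"dz": 0.8,"yaw": 0}
  ]
}}

```text
time_s: 13.35
ee_pos: [463.9, 402.2, 69.3]
ee_rot: [178.3, -0.9, -141.5]
force: [-1.1, 0.7, -2.0]
gripper_width: 18.0
```

```bash
python3 -c "
from m import *
d(467,400,37,217)
f=cam('wrist'); cv2.imwrite('pics/w3.png',f['color'])"
```

```text
pos [463.9 402.2  69.3] rot [ 178.34   -0.86 -141.45] w 18.0 F [-1.1  0.7 -2. ] t 13.3 J [ 39.  29.  95.   2.  57. -91.]
units dx dy dz [-0.077 -0.23   1.608] yaw 0.18
```

View pics/w3.png

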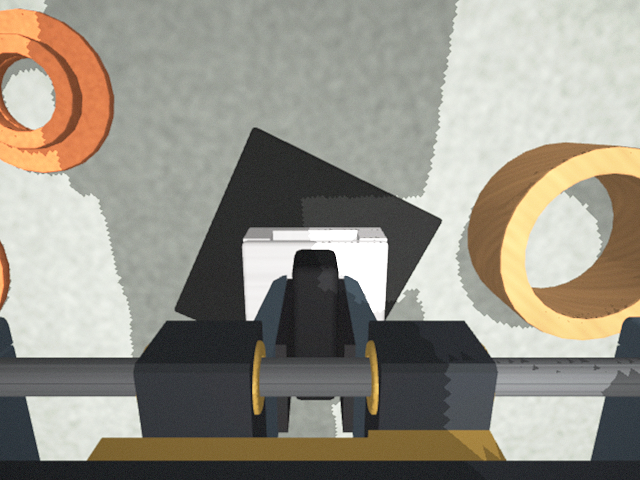

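The cap hangs over the mat, block at (315,270). Lowering.

>>> {"name": "drive_tool", "arguments": {
  "moves": [
    {"claw": 1,"dx": 0,"dy": -0.1,"dz": 0.7,"yaw": 0},
    {"claw": 1,"dx": 0,"dy": 0,"dz": 0.4,"yaw": 0},
    {"claw": 1,"dx": 0,"dy": 0,"dz": 0.2,"yaw": 0},
    {"claw": 1,"dx": 0,"dy": 0,"dz": 0.1,"yaw": 0},
    {"claw": 1,"dx": 0,"dy": 0,"dz": 0,"yaw": 0}
  ]
}}

```text
time_s: 14.02
ee_pos: [463.2, 396.9, 37.2]
ee_rot: [178.4, -1.2, -141.6]
force: [-1.1, 0.2, -1.8]
gripper_width: 17.8
```

>>> {"name": "drive_tool", "arguments": {
  "moves": [
    {"claw": 1,"dx": 0,"dy": 0,"dz": 0.1,"yaw": 0},
    {"claw": 1,"dx": 0,"dy": 0,"dz": 0.05,"yaw": 0},
    {"claw": 1,"dx": 0,"dy": 0,"dz": 0,"yaw": 0}
  ]
}}

```text
time_s: 14.4
ee_pos: [463.5, 397.3, 36.7]
ee_rot: [178.4, -1.0, -141.6]
force: [0.0, 0.8, -1.7]
gripper_width: 17.8
```

>>> {"name": "drive_tool", "arguments": {
  "moves": [
    {"claw": 1,"dx": 0,"dy": 0,"dz": 0.15,"yaw": 0},
    {"claw": 1,"dx": 0,"dy": 0,"dz": 0.1,"yaw": 0},
    {"claw": 1,"dx": 0,"dy": 0,"dz": 0.05,"yaw": 0}
  ]
}}

```text
time_s: 14.78
ee_pos: [463.2, 397.6, 35.8]
ee_rot: [178.4, -1.0, -141.6]
force: [-0.5, -2.5, 2.5]
gripper_width: 17.9
```

>>> {"name": "drive_tool", "arguments": {
  "moves": [
    {"claw": 0,"dx": 0,"dy": 0,"dz": 0,"yaw": 0},
    {"claw": 0,"dx": 0,"dy": 0,"dz": 0,"yaw": 0},
    {"claw": 0,"dx": 0,"dy": 0,"dz": 0,"yaw": 0},
    {"claw": 0,"dx": 0,"dy": 0,"dz": 0,"yaw": 0},
    {"claw": 0,"dx": 0,"dy": 0,"dz": -0.3,"yaw": 0}
  ]
}}

```text
time_s: 15.4
ee_pos: [463.8, 398.1, 41.1]
ee_rot: [178.4, -0.9, -141.6]
force: [1.5, 0.5, -0.0]
gripper_width: 45.5
```

>>> {"name": "drive_tool", "arguments": {
  "moves": [
    {"claw": 0,"dx": 0,"dy": 0,"dz": -0.8,"yaw": 0},
    {"claw": -1,"dx": 0,"dy": 0,"dz": -0.8,"yaw": 0},
    {"claw": -1,"dx": 0,"dy": 0,"dz": -0.8,"yaw": 0},
    {"claw": -1,"dx": 0,"dy": 0,"dz": -0.8,"yaw": 0},
    {"claw": -1,"dx": 0,"dy": 0,"dz": -0.8,"yaw": 0}
  ]
}}

```text
time_s: 16.02
ee_pos: [466.8, 397.4, 127.7]
ee_rot: [178.4, -0.8, -141.6]
force: [-0.1, 0.5, -0.1]
gripper_width: 82.7
```

Run:
```python
from m import *
for n in ["top","scene"]:
    f=cam(n);c=f["color"];H,S,V=cv2.split(hsv(f))
    m=(H<14)&(S>150)&(V>70)
    if n=="top": m[:,:200]=0;m[:200]=0
    else: m[:180]=0; m[:,:320]=0;m[280:]=0
    print(n);blobs(f,m,5,100)
cv2.imwrite("pics/top2.png",cam("top")["color"])
d(601.5,226.5,60,None)
```

```text
top
5 px [372. 202.] area 163 ell [682.9 -94.9] [16.8 99.1] rect [680.9 -95.5] [17.2 96.3] 2.0
5 px [254. 227.] area 769 ell [601.3 226. ] [90.8 91.6] rect [601.8 225.4] [89.6 92.7] 2.0
5 px [248. 272.] area 524 ell [479.2 231.7] [74.8 76.8] rect [478.2 231.3] [75.5 77.1] 3.7
5 px [496. 281.] area 1286 ell [ 477.  -426.9] [101.8 109.7] rect [ 476.6 -426.4] [103.3 109.4] 44.7
5 px [633. 317.] area 104 ell [ 395.5 -779.8] [21.5 51.6] rect [ 393.1 -772.7] [23.2 47.8] 2.0
5 px [633. 328.] area 105 ell [ 365.2 -776.4] [22.8 47.1] rect [ 365.9 -770.3] [44.6 24.2] 80.5
scene
5 px [355. 207.] area 415 ell [479.4 232.1] [75.3 75.6] rect [479.8 232.2] [75.2 75. ] 45.9
5 px [500. 234.] area 4452 ell [798.8 431.9] [189.2 264.7] rect [788.9 424.4] [261.1 198.2] 87.6
5 px [389. 233.] area 723 ell [601.6 226.6] [90.8 92.3] rect [601.3 227. ] [89.5 93.3] 41.4
pos [467.2 397.7 127.5] rot [ 178.36   -0.66 -141.61] w 90.6 F [-0.3 -0.1 -0.1] t 16.2 J [ 38.  26.  91.   2.  64. -91.]
units dx dy dz [  0.015 -10.972   3.063] yaw
```

View pics/top2.png

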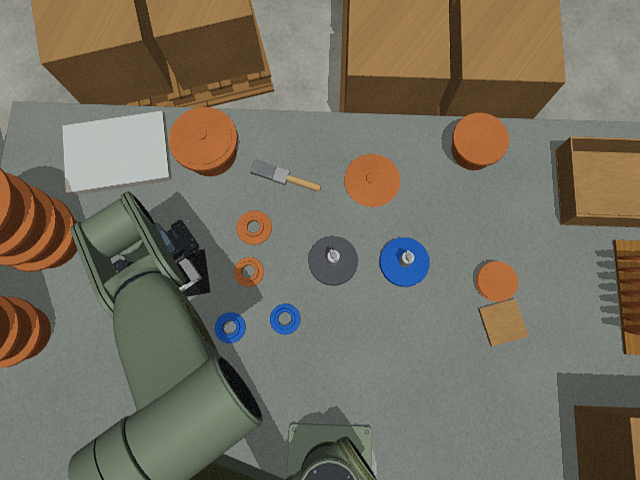

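>>> {"name": "drive_tool", "arguments": {
  "moves": [
    {"claw": -1,"dx": 0,"dy": -0.8,"dz": 0,"yaw": 0},
    {"claw": -1,"dx": 0,"dy": -1,"dz": 0,"yaw": 0},
    {"claw": -1,"dx": 0,"dy": -1,"dz": 0,"yaw": 0},
    {"claw": -1,"dx": 0,"dy": -1,"dz": 0,"yaw": 0},
    {"claw": -1,"dx": 0,"dy": -1,"dz": 0,"yaw": 0}
  ]
}}

```text
time_s: 16.8
ee_pos: [529.7, 316.1, 121.9]
ee_rot: [178.4, -1.0, -141.6]
force: [-0.5, -0.7, -0.4]
gripper_width: 90.9
```

>>> {"name": "drive_tool", "arguments": {
  "moves": [
    {"claw": -1,"dx": 0,"dy": -1,"dz": 0,"yaw": 0},
    {"claw": -1,"dx": 0,"dy": -1,"dz": 0,"yaw": 0},
    {"claw": -1,"dx": 0,"dy": -1,"dz": 0,"yaw": 0},
    {"claw": -1,"dx": 0,"dy": -1,"dz": 0,"yaw": 0},
    {"claw": -1,"dx": 0,"dy": -0.9,"dz": 0,"yaw": 0}
  ]
}}

```text
time_s: 17.42
ee_pos: [595.2, 233.2, 118.9]
ee_rot: [178.4, -0.9, -141.6]
force: [0.4, -0.2, -0.7]
gripper_width: 91.6
```

Run:
```python
from m import *
f=cam("wrist"); cv2.imwrite("pics/w4.png",f["color"]); H,S,V=cv2.split(hsv(f))
blobs(f,(H<14)&(S>120)&(V>70),7,500)
d(601.5,226.5,60,None)
```

```text
7 px [418. 101.] area 10175 ell [479.8 230.6] [78.1 78.4] rect [479.9 230.5] [78.4 78.5] 44.4
7 px [295. 240.] area 12327 ell [601.3 225.1] [93.9 94.2] rect [601.1 225. ] [94.1 94.4] 37.6
pos [596.7 231.3 118.8] rot [ 178.51   -0.93 -141.71] w 91.1 F [ 1.5 -1.1 -0.1] t 17.5 J [  20.   29.   87.    1.   65. -109.]
units dx dy dz [-0.087 -0.413  2.928] yaw
```

View pics/w4.png

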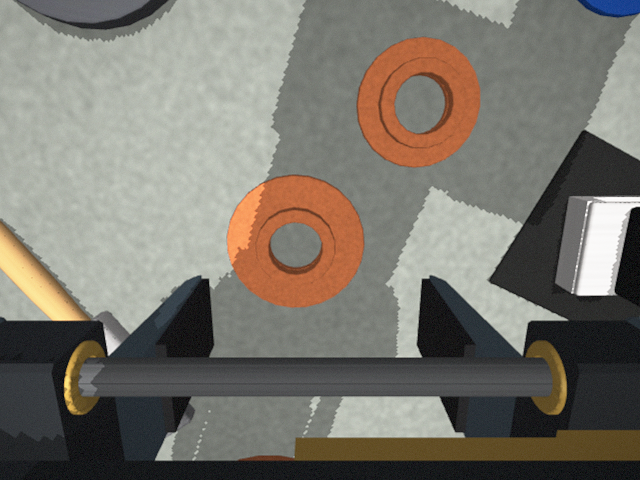

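>>> {"name": "drive_tool", "arguments": {
  "moves": [
    {"claw": -1,"dx": -0.1,"dy": -0.35,"dz": 0.8,"yaw": 0},
    {"claw": -1,"dx": 0,"dy": 0,"dz": 1,"yaw": 0},
    {"claw": -1,"dx": 0,"dy": 0,"dz": 1,"yaw": 0},
    {"claw": -1,"dx": 0,"dy": 0,"dz": 0.8,"yaw": 0},
    {"claw": -1,"dx": 0,"dy": 0,"dz": 0.4,"yaw": 0}
  ]
}}

```text
time_s: 18.1
ee_pos: [600.1, 227.8, 32.8]
ee_rot: [178.4, -1.0, -141.7]
force: [-0.7, 0.8, 0.1]
gripper_width: 91.3
```

Run:
```python
from m import *
d(601.4,225.8,9.5,None)
```

```text
pos [600.1 227.8  32.8] rot [ 178.43   -1.   -141.67] w 91.3 F [-0.7  0.8  0.1] t 18.1 J [  19.   34.   92.    1.   56. -110.]
units dx dy dz [-0.008 -0.15   1.164] yaw
```

>>> {"name": "drive_tool", "arguments": {
  "moves": [
    {"claw": -1,"dx": 0,"dy": -0.1,"dz": 0.6,"yaw": 0},
    {"claw": -1,"dx": 0,"dy": 0,"dz": 0.45,"yaw": 0},
    {"claw": -1,"dx": 0,"dy": 0,"dz": 0,"yaw": 0}
  ]
}}

```text
time_s: 18.48
ee_pos: [600.7, 226.6, 10.0]
ee_rot: [178.4, -1.0, -141.6]
force: [-0.1, 1.0, 0.2]
gripper_width: 91.6
```

Run:
```python
from m import *
d(601.4,225.8,9.5,None)
```

```text
pos [600.7 226.6  10. ] rot [ 178.43   -1.02 -141.64] w 91.6 F [-0.1  1.   0.2] t 18.5 J [  19.   35.   93.    1.   53. -110.]
units dx dy dz [-0.004 -0.055  0.024] yaw
```

>>> {"name": "drive_tool", "arguments": {
  "moves": [
    {"claw": 1,"dx": 0,"dy": -0.05,"dz": 0,"yaw": 0},
    {"claw": 1,"dx": 0,"dy": 0,"dz": 0,"yaw": 0},
    {"claw": 1,"dx": 0,"dy": 0,"dz": 0,"yaw": 0},
    {"claw": 1,"dx": 0,"dy": 0,"dz": 0,"yaw": 0},
    {"claw": 1,"dx": 0,"dy": 0,"dz": 0,"yaw": 0}
  ],
  "grip_force": 20
}}

```text
time_s: 19.1
ee_pos: [602.5, 226.1, 11.7]
ee_rot: [178.5, -0.8, -141.6]
force: [0.4, 0.1, -1.1]
gripper_width: 53.0
```

>>> {"name": "drive_tool", "arguments": {
  "moves": [
    {"claw": -1,"dx": 0,"dy": 0,"dz": 0,"yaw": 0},
    {"claw": -1,"dx": 0,"dy": 0,"dz": 0,"yaw": 0},
    {"claw": -1,"dx": 0,"dy": 0,"dz": 0,"yaw": 0},
    {"claw": -1,"dx": 0,"dy": 0,"dz": -0.5,"yaw": 0},
    {"claw": -1,"dx": 0,"dy": 0,"dz": 0,"yaw": 0.5}
  ]
}}

```text
time_s: 19.73
ee_pos: [603.1, 226.2, 22.9]
ee_rot: [178.6, -0.9, -146.1]
force: [-0.8, 0.4, -0.8]
gripper_width: 91.4
```

Run:
```python
from m import *
f=cam("wrist"); cv2.imwrite("pics/w5.png",f["color"]); H,S,V=cv2.split(hsv(f))
blobs(f,(H<14)&(S>120)&(V>70),7,500)
d(601.4,225.8,19,128)
```

```text
7 px [485.  79.] area 21935 ell [482.7 232.3] [70.  81.5] rect [484.9 233.7] [66.7 79.6] 34.3
7 px [314. 279.] area 23648 ell [597.8 223.2] [85.4 96.3] rect [595.3 221.6] [81.5 94.2] 33.1
pos [602.7 226.   22.5] rot [ 178.56   -0.97 -146.16] w 91.4 F [-0.5 -0.5  0.3] t 19.8 J [  19.   34.   93.    1.   54. -106.]
units dx dy dz [0.058 0.024 0.176] yaw 9.988
```

>>> {"name": "drive_tool", "arguments": {
  "moves": [
    {"claw": -1,"dx": 0,"dy": 0,"dz": 0,"yaw": 1},
    {"claw": -1,"dx": 0,"dy": 0,"dz": 0,"yaw": 1},
    {"claw": -1,"dx": 0,"dy": 0,"dz": 0,"yaw": 1},
    {"claw": -1,"dx": 0,"dy": 0,"dz": 0,"yaw": 1},
    {"claw": -1,"dx": 0,"dy": 0,"dz": 0,"yaw": 1}
  ]
}}

```text
time_s: 20.4
ee_pos: [603.8, 226.3, 25.6]
ee_rot: [179.5, -1.5, 169.8]
force: [0.0, 0.3, 0.0]
gripper_width: 91.2
```

>>> {"name": "drive_tool", "arguments": {
  "moves": [
    {"claw": -1,"dx": 0,"dy": 0,"dz": 0,"yaw": 1},
    {"claw": -1,"dx": 0,"dy": 0,"dz": 0,"yaw": 1},
    {"claw": -1,"dx": 0,"dy": 0,"dz": 0,"yaw": 1},
    {"claw": -1,"dx": 0,"dy": 0,"dz": 0,"yaw": 1},
    {"claw": -1,"dx": 0,"dy": 0,"dz": 0,"yaw": 0.3}
  ]
}}

```text
time_s: 21.02
ee_pos: [604.9, 226.6, 28.5]
ee_rot: [-179.6, -1.4, 131.8]
force: [-0.5, -0.6, -0.4]
gripper_width: 91.3
```

Run:
```python
from m import *
d(602.3,226.1,10,128)
```

```text
pos [604.9 226.6  28.5] rot [-179.58   -1.41  131.8 ] w 91.3 F [-0.5 -0.6 -0.4] t 21.0 J [ 19.  34.  92.   1.  55. -24.]
units dx dy dz [ 0.044 -0.107  0.928] yaw 0.442
```

>>> {"name": "drive_tool", "arguments": {
  "moves": [
    {"claw": -1,"dx": 0.03,"dy": -0.1,"dz": 0.5,"yaw": 0.3},
    {"claw": -1,"dx": 0,"dy": 0,"dz": 0.45,"yaw": 0},
    {"claw": -1,"dx": 0,"dy": 0,"dz": 0,"yaw": 0}
  ]
}}

```text
time_s: 21.4
ee_pos: [603.4, 226.2, 10.5]
ee_rot: [-179.6, -1.3, 129.3]
force: [0.9, -0.1, 0.1]
gripper_width: 91.0
```

Run:
```python
from m import *
d(602.3,226.1,9.5,128)
```

```text
pos [603.4 226.2  10.5] rot [-179.64   -1.35  129.33] w 91.0 F [ 0.9 -0.1  0.1] t 21.4 J [ 19.  35.  94.   1.  52. -21.]
units dx dy dz [ 0.028 -0.046  0.051] yaw 0.155
```

>>> {"name": "drive_tool", "arguments": {
  "moves": [
    {"claw": 1,"dx": 0.03,"dy": -0.05,"dz": 0.06,"yaw": 0},
    {"claw": 1,"dx": 0,"dy": 0,"dz": 0.03,"yaw": 0},
    {"claw": 1,"dx": 0,"dy": 0,"dz": 0.03,"yaw": 0},
    {"claw": 1,"dx": 0,"dy": 0,"dz": 0,"yaw": 0},
    {"claw": 1,"dx": 0,"dy": 0,"dz": 0,"yaw": 0}
  ]
}}

```text
time_s: 22.02
ee_pos: [602.7, 226.3, 8.8]
ee_rot: [-179.7, -1.3, 129.4]
force: [-0.9, -0.6, -0.8]
gripper_width: 53.1
```

>>> {"name": "drive_tool", "arguments": {
  "moves": [
    {"claw": 1,"dx": 0,"dy": 0,"dz": 0,"yaw": 0},
    {"claw": 1,"dx": 0,"dy": 0,"dz": 0,"yaw": 0}
  ]
}}

```text
time_s: 22.28
ee_pos: [602.7, 226.3, 8.8]
ee_rot: [-179.7, -1.3, 129.4]
force: [0.2, 0.2, -1.0]
gripper_width: 53.3
```

>>> {"name": "drive_tool", "arguments": {
  "moves": [
    {"claw": 1,"dx": 0,"dy": 0,"dz": -0.3,"yaw": 0},
    {"claw": 1,"dx": 0,"dy": 0,"dz": -0.7,"yaw": 0},
    {"claw": 1,"dx": 0,"dy": 0,"dz": -1,"yaw": 0},
    {"claw": 1,"dx": 0,"dy": 0,"dz": -1,"yaw": 0},
    {"claw": 1,"dx": 0,"dy": 0,"dz": -1,"yaw": 0}
  ],
  "grip_force": 30
}}

```text
time_s: 22.9
ee_pos: [603.5, 224.8, 92.3]
ee_rot: [-179.6, -1.4, 129.4]
force: [-0.4, -0.1, -1.4]
gripper_width: 52.8
```

>>> {"name": "drive_tool", "arguments": {
  "moves": [
    {"claw": 1,"dx": 0,"dy": 0,"dz": -0.9,"yaw": 0},
    {"claw": 1,"dx": 0,"dy": 0,"dz": -0.9,"yaw": 0},
    {"claw": 1,"dx": 0,"dy": 0,"dz": 0,"yaw": 0}
  ]
}}

```text
time_s: 23.28
ee_pos: [605.7, 224.7, 134.7]
ee_rot: [-180.0, -1.2, 129.4]
force: [-0.3, 0.2, -1.7]
gripper_width: 52.9
```

Run:
```python
from m import *
for n,w,q in [("top",(300,225,370,295),6),("scene",(270,195,340,285),6)]:
    f=cam(n); u0,v0,u1,v1=w
    cv2.imwrite(f"pics/{n}3.png",cv2.resize(f["color"][v0:v1,u0:u1],None,fx=q,fy=q,interpolation=cv2.INTER_NEAREST))
    c=f["color"].astype(int); m=np.zeros(c.shape[:2],bool); m[v0:v1,u0:u1]=(c.max(2)>130)[v0:v1,u0:u1]&(np.ptp(c,axis=2)<25)[v0:v1,u0:u1]
    for z in(74,): blobs(f,m,z,20)
    print(proj(f,(515.5,8,91)),proj(f,(515.5,8,74)))
f=cam("wrist"); cv2.imwrite("pics/w6.png",f["color"])
d(515.5,8,140,None)
```

```text
74 px [333. 256.] area 104 ell [516.8   7.9] [28.5 30.5] rect [516.1   8.1] [29.6 31.1] 65.6
(np.float64(333.1996719432683), np.float64(254.7304799075966)) (np.float64(333.13667382901764), np.float64(256.0235462715177))
74 px [302. 234.] area 3111 ell [506.3  17.1] [167.3 329.2] rect [505.2  23.8] [164.3 282.8] 48.7
74 px [302. 244.] area 59 ell [518.4   4.1] [22.9 28. ] rect [519.2   2.3] [29.3 19.4] 32.4
(np.float64(302.3910714569117), np.float64(236.9867551412204)) (np.float64(302.53281611159474), np.float64(241.7968904497249))
pos [604.1 224.2 131.7] rot [-179.67   -1.32  129.42] w 52.7 F [-0.6 -0.4 -2. ] t 23.4 J [ 19.  28.  86.   1.  66. -21.]
units dx dy dz [ -5.526 -10.288  -0.484] yaw
```

View pics/top3.png

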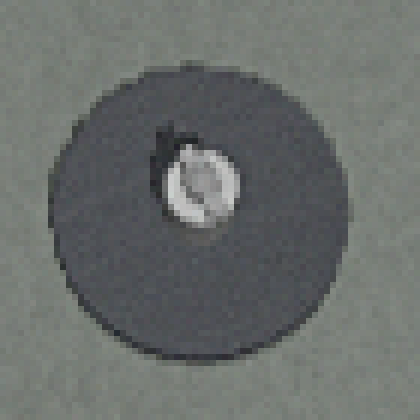

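View pics/scene3.png

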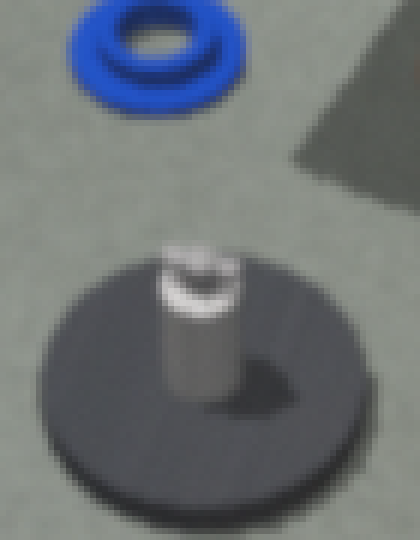

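View pics/w6.png

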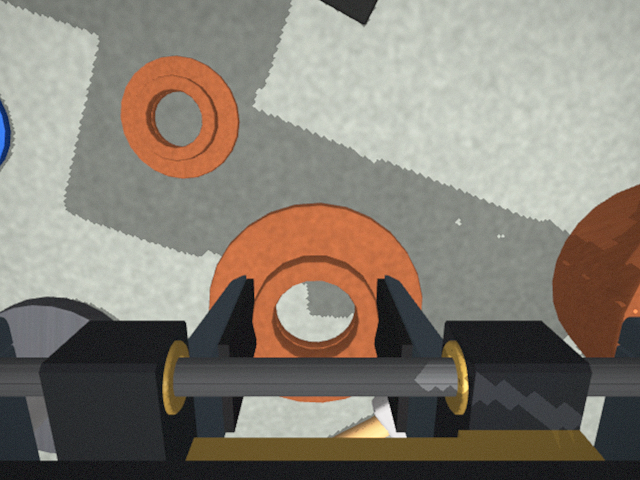

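>>> {"name": "drive_tool", "arguments": {
  "moves": [
    {"claw": 1,"dx": -0.3,"dy": -0.6,"dz": 0,"yaw": 0},
    {"claw": 1,"dx": -0.5,"dy": -0.9,"dz": 0,"yaw": 0},
    {"claw": 1,"dx": -0.5,"dy": -0.9,"dz": 0,"yaw": 0},
    {"claw": 1,"dx": -0.5,"dy": -0.9,"dz": 0,"yaw": 0},
    {"claw": 1,"dx": -0.5,"dy": -0.9,"dz": 0,"yaw": 0}
  ]
}}

```text
time_s: 24.05
ee_pos: [564.2, 128.6, 128.8]
ee_rot: [-179.4, -1.4, 129.4]
force: [0.3, 0.9, -1.2]
gripper_width: 52.5
```

>>> {"name": "drive_tool", "arguments": {
  "moves": [
    {"claw": 1,"dx": -0.5,"dy": -0.9,"dz": 0,"yaw": 0},
    {"claw": 1,"dx": -0.5,"dy": -0.9,"dz": 0,"yaw": 0},
    {"claw": 1,"dx": -0.5,"dy": -0.9,"dz": 0,"yaw": 0},
    {"claw": 1,"dx": -0.5,"dy": -0.9,"dz": 0,"yaw": 0},
    {"claw": 1,"dx": -0.3,"dy": -0.7,"dz": 0,"yaw": 0}
  ]
}}

```text
time_s: 24.68
ee_pos: [524.3, 31.2, 129.1]
ee_rot: [-179.4, -1.4, 129.4]
force: [0.2, -0.1, -1.5]
gripper_width: 53.0
```

Run:
```python
from m import *
d(516,8,126,None)
```

```text
pos [524.3  31.2 129.1] rot [-179.4    -1.35  129.37] w 53.0 F [ 0.2 -0.1 -1.5] t 24.7 J [  2.  19. 102.   1.  60. -38.]
units dx dy dz [-0.636 -1.055  0.152] yaw
```

>>> {"name": "drive_tool", "arguments": {
  "moves": [
    {"claw": 1,"dx": -0.35,"dy": -0.5,"dz": 0,"yaw": 0},
    {"claw": 1,"dx": -0.2,"dy": -0.4,"dz": 0,"yaw": 0},
    {"claw": 1,"dx": 0,"dy": 0,"dz": 0,"yaw": 0}
  ]
}}

```text
time_s: 25.05
ee_pos: [516.7, 9.3, 129.1]
ee_rot: [-179.4, -1.4, 129.3]
force: [0.6, 0.5, -0.9]
gripper_width: 53.0
```

Run:
```python
from m import *
f=cam("wrist"); cv2.imwrite("pics/w7.png",f["color"])
d(516,8,100,None)
```

```text
pos [517.    9.6 129.2] rot [-179.46   -1.35  129.32] w 52.5 F [ 0.5  0.1 -1.3] t 25.1 J [ -1.  18. 104.   1.  60. -40.]
units dx dy dz [-0.063 -0.073  1.458] yaw
```

View pics/w7.png

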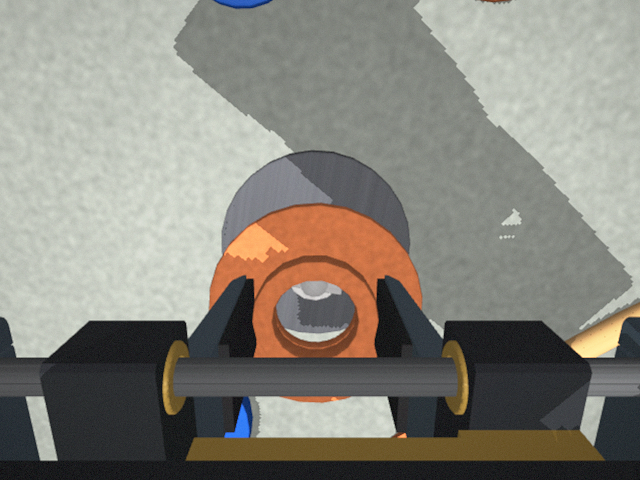

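>>> {"name": "drive_tool", "arguments": {
  "moves": [
    {"claw": 1,"dx": -0.08,"dy": -0.08,"dz": 0.5,"yaw": 0},
    {"claw": 1,"dx": 0,"dy": 0,"dz": 0.5,"yaw": 0},
    {"claw": 1,"dx": 0,"dy": 0,"dz": 0.1,"yaw": 0}
  ]
}}

```text
time_s: 25.48
ee_pos: [516.5, 8.5, 105.2]
ee_rot: [-179.5, -1.4, 129.4]
force: [0.5, 0.1, -1.2]
gripper_width: 52.6
```

Run:
```python
from m import *
d(516,8,85,None)
```

```text
pos [516.5   8.5 105.2] rot [-179.46   -1.38  129.4 ] w 52.6 F [ 0.5  0.1 -1.2] t 25.5 J [ -1.  19. 105.   1.  57. -41.]
units dx dy dz [-0.027 -0.023  1.012] yaw
```

>>> {"name": "drive_tool", "arguments": {
  "moves": [
    {"claw": 1,"dx": -0.04,"dy": -0.03,"dz": 0.4,"yaw": 0},
    {"claw": 1,"dx": 0,"dy": 0,"dz": 0.4,"yaw": 0},
    {"claw": 1,"dx": 0,"dy": 0,"dz": 0.3,"yaw": 0}
  ]
}}

```text
time_s: 25.85
ee_pos: [516.2, 8.0, 81.7]
ee_rot: [-179.5, -1.4, 129.4]
force: [0.6, 0.2, -0.5]
gripper_width: 52.8
```

Run:
```python
from m import *
d(516,8,70,None)
```

```text
pos [516.2   8.   81.7] rot [-179.46   -1.37  129.43] w 52.8 F [ 0.6  0.2 -0.5] t 25.9 J [ -1.  21. 107.   1.  53. -41.]
units dx dy dz [-0.007 -0.003  0.584] yaw
```

>>> {"name": "drive_tool", "arguments": {
  "moves": [
    {"claw": 1,"dx": 0,"dy": 0,"dz": 0.4,"yaw": 0},
    {"claw": 1,"dx": 0,"dy": 0,"dz": 0.4,"yaw": 0},
    {"claw": 1,"dx": 0,"dy": 0,"dz": 0.3,"yaw": 0}
  ]
}}

```text
time_s: 26.22
ee_pos: [515.7, 8.3, 58.1]
ee_rot: [-179.5, -1.4, 129.4]
force: [-0.1, 0.9, -0.9]
gripper_width: 52.8
```

Run:
```python
from m import *
d(516,8,30,None)
```

```text
pos [515.7   8.3  58.1] rot [-179.46   -1.38  129.43] w 52.8 F [-0.1  0.9 -0.9] t 26.2 J [ -1.  22. 109.   1.  50. -41.]
units dx dy dz [-0.055  0.015  1.402] yaw
```

>>> {"name": "drive_tool", "arguments": {
  "moves": [
    {"claw": 1,"dx": -0.03,"dy": 0.01,"dz": 0.5,"yaw": 0},
    {"claw": 1,"dx": 0,"dy": 0,"dz": 0.4,"yaw": 0},
    {"claw": 1,"dx": 0,"dy": 0,"dz": 0.3,"yaw": 0},
    {"claw": 1,"dx": 0,"dy": 0,"dz": 0.1,"yaw": 0}
  ]
}}

```text
time_s: 26.72
ee_pos: [515.5, 8.3, 29.8]
ee_rot: [-179.4, -1.4, 129.4]
force: [0.0, -0.1, -1.3]
gripper_width: 52.8
```

Run:
```python
from m import *
d(516,8,27,None)
```

```text
pos [515.5   8.3  29.8] rot [-179.43   -1.4   129.42] w 52.8 F [ 0.  -0.1 -1.3] t 26.7 J [ -1.  25. 110.   1.  46. -41.]
units dx dy dz [-0.029  0.012  0.141] yaw
```

>>> {"name": "drive_tool", "arguments": {
  "moves": [
    {"claw": 1,"dx": 0,"dy": 0,"dz": 0.15,"yaw": 0},
    {"claw": 1,"dx": 0,"dy": 0,"dz": 0.1,"yaw": 0},
    {"claw": 1,"dx": 0,"dy": 0,"dz": 0.05,"yaw": 0}
  ]
}}

```text
time_s: 27.1
ee_pos: [515.7, 8.2, 26.8]
ee_rot: [-179.5, -1.3, 129.4]
force: [-2.5, 0.2, 3.1]
gripper_width: 52.6
```

>>> {"name": "drive_tool", "arguments": {
  "moves": [
    {"claw": -0.3,"dx": 0,"dy": 0,"dz": 0,"yaw": 0},
    {"claw": -0.3,"dx": 0,"dy": 0,"dz": 0,"yaw": 0},
    {"claw": -0.5,"dx": 0,"dy": 0,"dz": -0.1,"yaw": 0},
    {"claw": -0.5,"dx": 0,"dy": 0,"dz": -0.2,"yaw": 0},
    {"claw": -0.5,"dx": 0,"dy": 0,"dz": -0.5,"yaw": 0}
  ]
}}

```text
time_s: 27.72
ee_pos: [516.5, 8.1, 43.6]
ee_rot: [-179.5, -1.3, 129.4]
force: [0.1, 0.3, -0.7]
gripper_width: 68.5
```

>>> {"name": "drive_tool", "arguments": {
  "moves": [
    {"claw": -0.5,"dx": 0,"dy": 0,"dz": -1,"yaw": 0},
    {"claw": -0.5,"dx": 0,"dy": 0,"dz": -1,"yaw": 0},
    {"claw": -1,"dx": 0,"dy": 0,"dz": -1,"yaw": 0},
    {"claw": -1,"dx": 0,"dy": 0,"dz": -1,"yaw": 0},
    {"claw": -1,"dx": 0,"dy": 0,"dz": -0.5,"yaw": 0}
  ]
}}

```text
time_s: 28.35
ee_pos: [518.9, 6.9, 139.3]
ee_rot: [-179.6, -1.2, 129.4]
force: [0.3, -0.5, 0.1]
gripper_width: 90.7
```

Run:
```python
from m import *
for n in ["top","scene"]:
    f=cam(n);c=f["color"];H,S,V=cv2.split(hsv(f))
    m=(H<14)&(S>150)&(V>70)
    if n=="top": m[:,:200]=0;m[:200]=0
    else: m[:180]=0; m[:,:270]=0;m[310:]=0
    print(n);blobs(f,m,5,100)
cv2.imwrite("pics/s4.png",cam("scene")["color"])
f=cam("wrist"); cv2.imwrite("pics/w8.png",f["color"])
d(479.4,231.5,120,None)
```

```text
top
5 px [249. 272.] area 523 ell [479.1 231.6] [74.3 77. ] rect [478.  231.4] [75.2 77.5] 2.0
5 px [496. 281.] area 1286 ell [ 477.1 -426.9] [102.1 109.3] rect [ 477.5 -426.8] [102.3 110.1] 20.3
5 px [632. 316.] area 104 ell [ 396.  -778.5] [21.  48.6] rect [ 396.7 -771.8] [46.6 23.5] 84.1
scene
5 px [355. 207.] area 388 ell [480.7 232.7] [71.  76.9] rect [482.3 233.5] [69.5 77.2] 24.3
5 px [499. 234.] area 4570 ell [799.1 431.8] [188.2 265.4] rect [808.5 430. ] [198.4 260.8] 34.3
5 px [303. 258.] area 720 ell [506.2  17.3] [90.3 92.2] rect [506.   16.5] [93.5 90.7] 45.8
pos [517.9   6.9 137.4] rot [-179.51   -1.34  129.43] w 90.9 F [-0.4 -0.6  0.7] t 28.6 J [ -1.  17. 103.   1.  61. -41.]
units dx dy dz [9.873 5.653 1.051] yaw
```

View pics/s4.png

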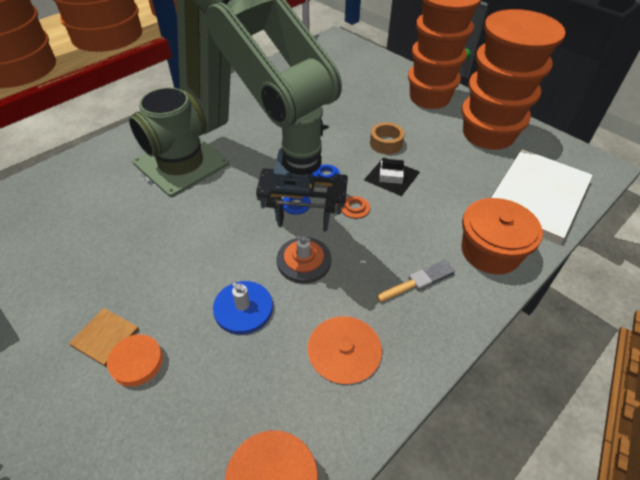

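View pics/w8.png

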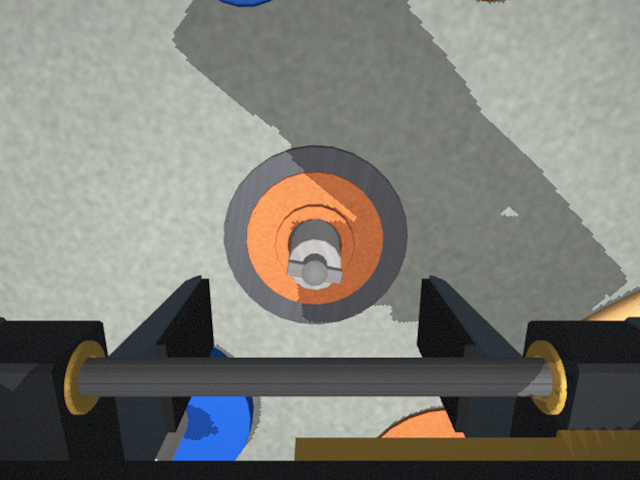

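Collar96 lies concentric on the disc at (315,238) in the wrist view, with the post bare above it. Next is collar80, which has not moved and is at (479.2,231.6).

>>> {"name": "drive_tool", "arguments": {
  "moves": [
    {"claw": -1,"dx": 0.7,"dy": 0.4,"dz": 0,"yaw": 0},
    {"claw": -1,"dx": 1,"dy": 0.57,"dz": 0.1,"yaw": 0},
    {"claw": -1,"dx": 1,"dy": 0.57,"dz": 0.1,"yaw": 0},
    {"claw": -1,"dx": 1,"dy": 0.57,"dz": 0.1,"yaw": 0},
    {"claw": -1,"dx": 1,"dy": 0.57,"dz": 0.1,"yaw": 0}
  ],
  "grip_force": 20
}}

```text
time_s: 29.18
ee_pos: [495.5, 119.1, 127.0]
ee_rot: [-179.1, -1.7, 129.3]
force: [0.5, -0.6, -0.0]
gripper_width: 91.1
```

>>> {"name": "drive_tool", "arguments": {
  "moves": [
    {"claw": -1,"dx": 1,"dy": 0.57,"dz": 0.2,"yaw": 0},
    {"claw": -1,"dx": 1,"dy": 0.57,"dz": 0.2,"yaw": 0},
    {"claw": -1,"dx": 1,"dy": 0.57,"dz": 0.2,"yaw": 0},
    {"claw": -1,"dx": 1,"dy": 0.57,"dz": 0.2,"yaw": 0},
    {"claw": -1,"dx": 0.6,"dy": 0.3,"dz": 0,"yaw": 0}
  ]
}}

```text
time_s: 29.8
ee_pos: [470.6, 230.8, 108.5]
ee_rot: [-178.7, -2.0, 129.4]
force: [-0.4, 0.5, 0.7]
gripper_width: 91.3
```

Run:
```python
from m import *
f=cam("wrist"); cv2.imwrite("pics/w9.png",f["color"]); H,S,V=cv2.split(hsv(f))
blobs(f,(H<14)&(S>120)&(V>70),7,500)
d(479.2,231.5,60,None)
```

```text
7 px [329. 256.] area 8397 ell [479.1 231.5] [77.9 78.4] rect [479.  231.4] [78.1 78.6] 59.9
pos [470.6 232.  108.8] rot [-178.73   -2.01  129.45] w 91.5 F [-0.3  1.   0.2] t 29.9 J [ 24.  20. 104.   2.  58. -17.]
units dx dy dz [-0.378  0.371  2.419] yaw
```

>>> {"name": "drive_tool", "arguments": {
  "moves": [
    {"claw": -1,"dx": -0.4,"dy": 0.35,"dz": 0.5,"yaw": 0},
    {"claw": -1,"dx": 0,"dy": 0,"dz": 0.8,"yaw": 0},
    {"claw": -1,"dx": 0,"dy": 0,"dz": 0.8,"yaw": 0},
    {"claw": -1,"dx": 0,"dy": 0,"dz": 0.8,"yaw": 0},
    {"claw": -1,"dx": 0,"dy": 0,"dz": 0.4,"yaw": 0}
  ]
}}

```text
time_s: 30.48
ee_pos: [481.7, 228.4, 38.6]
ee_rot: [-178.8, -1.9, 129.3]
force: [0.7, -0.7, -0.3]
gripper_width: 91.2
```

Run:
```python
from m import *
d(479.2,231.5,10,None)
```

```text
pos [481.7 228.4  38.6] rot [-178.75   -1.9   129.33] w 91.2 F [ 0.7 -0.7 -0.3] t 30.5 J [ 23.  25. 107.   2.  49. -17.]
units dx dy dz [0.151 0.034 1.435] yaw
```

>>> {"name": "drive_tool", "arguments": {
  "moves": [
    {"claw": -1,"dx": 0.12,"dy": 0.03,"dz": 0.6,"yaw": 0},
    {"claw": -1,"dx": 0,"dy": 0,"dz": 0.5,"yaw": 0},
    {"claw": -1,"dx": 0,"dy": 0,"dz": 0.25,"yaw": 0},
    {"claw": 1,"dx": 0,"dy": 0,"dz": 0.05,"yaw": 0}
  ]
}}

```text
time_s: 30.98
ee_pos: [480.2, 230.4, 8.5]
ee_rot: [-178.7, -1.9, 129.3]
force: [0.2, 0.1, 0.0]
gripper_width: 84.2
```

Run:
```python
from m import *
d(479.2,231.5,10,None)
```

```text
pos [480.2 230.4   8.5] rot [-178.75   -1.89  129.26] w 84.2 F [0.2 0.1 0. ] t 31.0 J [ 23.  28. 109.   2.  45. -17.]
units dx dy dz [ 0.077 -0.006 -0.071] yaw
```

>>> {"name": "drive_tool", "arguments": {
  "moves": [
    {"claw": 1,"dx": 0.05,"dy": 0,"dz": -0.05,"yaw": 0},
    {"claw": 1,"dx": 0,"dy": 0,"dz": 0,"yaw": 0},
    {"claw": 1,"dx": 0,"dy": 0,"dz": 0,"yaw": 0},
    {"claw": 1,"dx": 0,"dy": 0,"dz": 0,"yaw": 0},
    {"claw": 1,"dx": 0,"dy": 0,"dz": 0,"yaw": 0}
  ]
}}

```text
time_s: 31.6
ee_pos: [480.0, 231.5, 10.5]
ee_rot: [-178.8, -1.9, 129.3]
force: [-0.0, -0.3, -0.9]
gripper_width: 53.0
```

>>> {"name": "drive_tool", "arguments": {
  "moves": [
    {"claw": -1,"dx": 0,"dy": 0,"dz": 0,"yaw": 0},
    {"claw": -1,"dx": 0,"dy": 0,"dz": 0,"yaw": 0},
    {"claw": -1,"dx": 0,"dy": 0,"dz": 0,"yaw": 0},
    {"claw": -1,"dx": 0,"dy": 0,"dz": -0.5,"yaw": 0},
    {"claw": -1,"dx": 0,"dy": 0,"dz": 0,"yaw": -0.4}
  ]
}}

```text
time_s: 32.22
ee_pos: [480.9, 231.6, 21.8]
ee_rot: [-179.0, -1.9, 132.8]
force: [-0.7, 0.1, 0.3]
gripper_width: 90.9
```

>>> {"name": "drive_tool", "arguments": {
  "moves": [
    {"claw": -1,"dx": 0,"dy": 0,"dz": 0,"yaw": -1},
    {"claw": -1,"dx": 0,"dy": 0,"dz": 0,"yaw": -1},
    {"claw": -1,"dx": 0,"dy": 0,"dz": 0,"yaw": -1},
    {"claw": -1,"dx": 0,"dy": 0,"dz": 0,"yaw": -1},
    {"claw": -1,"dx": 0,"dy": 0,"dz": 0,"yaw": -1}
  ]
}}

```text
time_s: 32.85
ee_pos: [482.7, 232.3, 25.8]
ee_rot: [179.2, -1.8, 177.2]
force: [0.4, -0.1, -0.4]
gripper_width: 91.1
```

>>> {"name": "drive_tool", "arguments": {
  "moves": [
    {"claw": -1,"dx": 0,"dy": 0,"dz": 0,"yaw": -1},
    {"claw": -1,"dx": 0,"dy": 0,"dz": 0,"yaw": -1},
    {"claw": -1,"dx": 0,"dy": 0,"dz": 0,"yaw": -1},
    {"claw": -1,"dx": 0,"dy": 0,"dz": 0,"yaw": -1},
    {"claw": -1,"dx": 0,"dy": 0,"dz": 0,"yaw": -1}
  ]
}}

```text
time_s: 33.48
ee_pos: [484.4, 233.0, 29.7]
ee_rot: [178.3, -0.5, -138.3]
force: [-1.3, 0.7, 0.2]
gripper_width: 91.2
```

Run:
```python
from m import *
d(479.6,231.1,10,None)
```

```text
pos [484.4 233.   29.7] rot [ 178.29   -0.46 -138.33] w 91.2 F [-1.3  0.7  0.2] t 33.5 J [  24.   26.  108.    2.   47. -110.]
units dx dy dz [0.235 0.06  0.988] yaw
```

>>> {"name": "drive_tool", "arguments": {
  "moves": [
    {"claw": -1,"dx": 0.15,"dy": 0.08,"dz": 0.5,"yaw": 0},
    {"claw": -1,"dx": 0.05,"dy": 0,"dz": 0.35,"yaw": 0},
    {"claw": -1,"dx": 0,"dy": 0,"dz": 0.1,"yaw": 0}
  ]
}}

```text
time_s: 33.85
ee_pos: [479.8, 231.9, 10.5]
ee_rot: [178.3, -0.4, -138.6]
force: [0.4, -0.7, -0.2]
gripper_width: 91.1
```

Run:
```python
from m import *
d(479.7,231.9,9.5,None)
```

```text
pos [479.8 231.9  10.5] rot [ 178.31   -0.41 -138.63] w 91.1 F [ 0.4 -0.7 -0.2] t 33.9 J [  24.   27.  110.    2.   44. -109.]
units dx dy dz [0.002 0.003 0.051] yaw
```

>>> {"name": "drive_tool", "arguments": {
  "moves": [
    {"claw": 1,"dx": 0,"dy": 0,"dz": 0.06,"yaw": 0},
    {"claw": 1,"dx": 0,"dy": 0,"dz": 0.03,"yaw": 0},
    {"claw": 1,"dx": 0,"dy": 0,"dz": 0.03,"yaw": 0},
    {"claw": 1,"dx": 0,"dy": 0,"dz": 0,"yaw": 0},
    {"claw": 1,"dx": 0,"dy": 0,"dz": 0,"yaw": 0}
  ]
}}

```text
time_s: 34.48
ee_pos: [480.8, 231.9, 8.4]
ee_rot: [178.4, -0.3, -138.7]
force: [0.5, -0.9, -0.5]
gripper_width: 53.6
```

>>> {"name": "drive_tool", "arguments": {
  "moves": [
    {"claw": 1,"dx": 0,"dy": 0,"dz": 0,"yaw": 0},
    {"claw": 1,"dx": 0,"dy": 0,"dz": 0,"yaw": 0}
  ],
  "grip_force": 30
}}

```text
time_s: 34.72
ee_pos: [480.8, 231.9, 8.4]
ee_rot: [178.4, -0.3, -138.7]
force: [0.5, -0.3, 0.4]
gripper_width: 52.6
```

>>> {"name": "drive_tool", "arguments": {
  "moves": [
    {"claw": 1,"dx": 0,"dy": 0,"dz": -0.3,"yaw": 0},
    {"claw": 1,"dx": 0,"dy": 0,"dz": -0.7,"yaw": 0},
    {"claw": 1,"dx": 0,"dy": 0,"dz": -1,"yaw": 0},
    {"claw": 1,"dx": 0,"dy": 0,"dz": -1,"yaw": 0},
    {"claw": 1,"dx": 0,"dy": 0,"dz": -1,"yaw": 0}
  ]
}}

```text
time_s: 35.35
ee_pos: [480.7, 230.1, 91.4]
ee_rot: [178.2, -0.6, -138.7]
force: [-0.3, 0.7, -1.4]
gripper_width: 52.7
```

>>> {"name": "drive_tool", "arguments": {
  "moves": [
    {"claw": 1,"dx": 0,"dy": 0,"dz": -1,"yaw": 0},
    {"claw": 1,"dx": 0,"dy": 0,"dz": -0.8,"yaw": 0},
    {"claw": 1,"dx": 0,"dy": 0,"dz": 0,"yaw": 0}
  ]
}}

```text
time_s: 35.72
ee_pos: [482.3, 230.0, 132.6]
ee_rot: [178.3, -0.3, -138.7]
force: [-0.2, -0.1, -1.5]
gripper_width: 52.8
```

Run:
```python
from m import *
d(516,8,133,None)
f=cam("wrist"); cv2.imwrite("pics/w10.png",f["color"])
```

```text
pos [482.3 230.  132.6] rot [ 178.32   -0.28 -138.71] w 52.8 F [-0.2 -0.1 -1.5] t 35.7 J [  23.   19.  101.    2.   60. -109.]
units dx dy dz [ 6.06  -9.448 -0.267] yaw
```

View pics/w10.png

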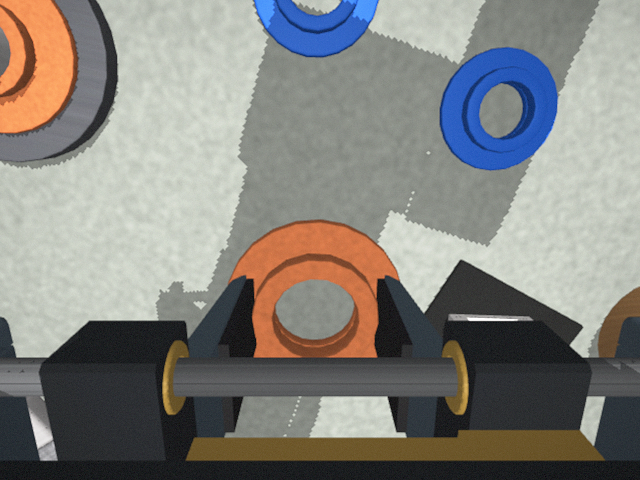

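>>> {"name": "drive_tool", "arguments": {
  "moves": [
    {"claw": 1,"dx": 0.4,"dy": -0.6,"dz": 0,"yaw": 0},
    {"claw": 1,"dx": 0.6,"dy": -0.93,"dz": 0,"yaw": 0},
    {"claw": 1,"dx": 0.6,"dy": -0.93,"dz": 0,"yaw": 0},
    {"claw": 1,"dx": 0.6,"dy": -0.93,"dz": 0,"yaw": 0},
    {"claw": 1,"dx": 0.6,"dy": -0.93,"dz": 0,"yaw": 0}
  ]
}}

```text
time_s: 36.4
ee_pos: [493.9, 121.8, 125.6]
ee_rot: [178.1, -0.9, -138.6]
force: [1.3, 0.2, -1.1]
gripper_width: 52.8
```

>>> {"name": "drive_tool", "arguments": {
  "moves": [
    {"claw": 1,"dx": 0.6,"dy": -0.93,"dz": 0,"yaw": 0},
    {"claw": 1,"dx": 0.6,"dy": -0.93,"dz": 0,"yaw": 0},
    {"claw": 1,"dx": 0.6,"dy": -0.93,"dz": 0,"yaw": 0},
    {"claw": 1,"dx": 0.5,"dy": -0.8,"dz": 0,"yaw": 0},
    {"claw": 1,"dx": 0.2,"dy": -0.3,"dz": 0,"yaw": 0}
  ]
}}

```text
time_s: 37.02
ee_pos: [504.0, 21.9, 119.5]
ee_rot: [177.8, -1.4, -138.7]
force: [-0.4, 0.4, -1.3]
gripper_width: 52.9
```

Run:
```python
from m import *
d(516.5,8.4,124,None)
```

```text
pos [504.   21.9 119.5] rot [ 177.84   -1.43 -138.74] w 52.9 F [-0.4  0.4 -1.3] t 37.0 J [   1.   18.  105.    1.   59. -131.]
units dx dy dz [-0.02  -0.913 -0.258] yaw
```

>>> {"name": "drive_tool", "arguments": {
  "moves": [
    {"claw": 1,"dx": 0,"dy": -0.5,"dz": -0.1,"yaw": 0},
    {"claw": 1,"dx": 0,"dy": -0.3,"dz": -0.1,"yaw": 0},
    {"claw": 1,"dx": 0,"dy": 0,"dz": 0,"yaw": 0}
  ]
}}

```text
time_s: 37.4
ee_pos: [515.0, 9.0, 122.5]
ee_rot: [177.8, -1.5, -138.8]
force: [0.7, 0.0, -1.7]
gripper_width: 52.7
```

Run:
```python
from m import *
d(516.5,8.4,105,None)
f=cam("wrist"); cv2.imwrite("pics/w11.png",f["color"])
```

```text
pos [515.    9.  122.5] rot [ 177.77   -1.46 -138.77] w 52.7 F [ 0.7  0.  -1.7] t 37.4 J [  -1.   19.  103.    1.   60. -132.]
units dx dy dz [-0.058 -0.107  0.873] yaw
```

View pics/w11.png

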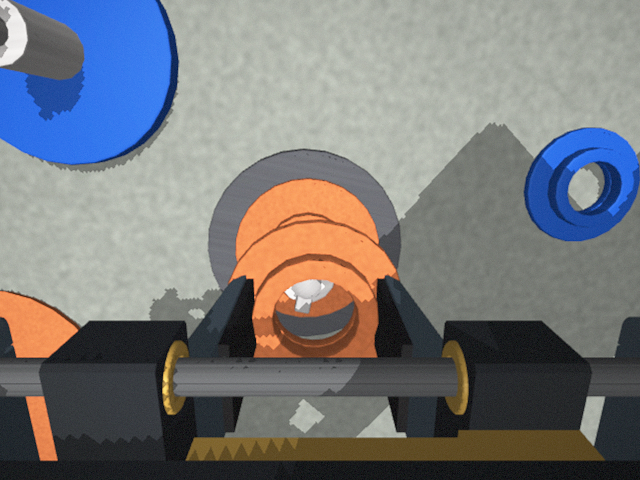

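>>> {"name": "drive_tool", "arguments": {
  "moves": [
    {"claw": 1,"dx": -0.06,"dy": -0.1,"dz": 0.4,"yaw": 0},
    {"claw": 1,"dx": 0,"dy": 0,"dz": 0.4,"yaw": 0},
    {"claw": 1,"dx": 0,"dy": 0,"dz": 0.1,"yaw": 0}
  ]
}}

```text
time_s: 37.83
ee_pos: [515.7, 9.6, 102.9]
ee_rot: [177.7, -1.5, -138.7]
force: [0.5, 0.4, -1.1]
gripper_width: 52.9
```

Run:
```python
from m import *
d(516.5,8.4,85,None)
```

```text
pos [515.7   9.6 102.9] rot [ 177.71   -1.51 -138.68] w 52.9 F [ 0.5  0.4 -1.1] t 37.8 J [  -1.   20.  105.    1.   58. -132.]
units dx dy dz [-0.013 -0.108  0.891] yaw
```

>>> {"name": "drive_tool", "arguments": {
  "moves": [
    {"claw": 1,"dx": 0,"dy": -0.1,"dz": 0.1,"yaw": 0},
    {"claw": 1,"dx": 0,"dy": -0.03,"dz": 0.4,"yaw": 0},
    {"claw": 1,"dx": 0,"dy": -0.03,"dz": 0.4,"yaw": 0}
  ]
}}

```text
time_s: 38.2
ee_pos: [517.3, 7.5, 84.0]
ee_rot: [177.7, -1.5, -138.7]
force: [0.8, -0.4, -0.9]
gripper_width: 53.0
```

Run:
```python
from m import *
d(516.5,8.4,70,None)
```

```text
pos [517.3   7.5  84. ] rot [ 177.75   -1.47 -138.66] w 53.0 F [ 0.8 -0.4 -0.9] t 38.2 J [  -1.   21.  106.    1.   55. -133.]
units dx dy dz [-0.018  0.034  0.699] yaw
```

>>> {"name": "drive_tool", "arguments": {
  "moves": [
    {"claw": 1,"dx": 0,"dy": 0.04,"dz": 0.2,"yaw": 0},
    {"claw": 1,"dx": 0,"dy": -0.02,"dz": 0.3,"yaw": 0},
    {"claw": 1,"dx": 0,"dy": -0.02,"dz": 0.3,"yaw": 0}
  ]
}}

```text
time_s: 38.58
ee_pos: [516.3, 7.6, 66.5]
ee_rot: [177.7, -1.5, -138.7]
force: [1.0, 0.4, -1.7]
gripper_width: 52.6
```

Run:
```python
from m import *
d(516.5,8.4,45,None)
```

```text
pos [516.3   7.6  66.5] rot [ 177.72   -1.5  -138.67] w 52.6 F [ 1.   0.4 -1.7] t 38.6 J [  -1.   22.  107.    1.   53. -133.]
units dx dy dz [-0.062 -0.021  1.074] yaw
```

Threaded without contact; on down to about 45 (second level).

>>> {"name": "drive_tool", "arguments": {
  "moves": [
    {"claw": 1,"dx": -0.02,"dy": -0.02,"dz": 0.4,"yaw": 0},
    {"claw": 1,"dx": 0,"dy": -0.02,"dz": 0.3,"yaw": 0},
    {"claw": 1,"dx": 0,"dy": -0.01,"dz": 0.15,"yaw": 0},
    {"claw": 1,"dx": 0,"dy": 0,"dz": 0.05,"yaw": 0}
  ]
}}

```text
time_s: 39.08
ee_pos: [516.2, 7.3, 46.7]
ee_rot: [177.7, -1.5, -138.7]
force: [-0.7, 0.2, -0.8]
gripper_width: 52.7
```

>>> {"name": "drive_tool", "arguments": {
  "moves": [
    {"claw": 1,"dx": 0,"dy": 0,"dz": 0.1,"yaw": 0},
    {"claw": 1,"dx": 0,"dy": 0,"dz": 0.05,"yaw": 0}
  ]
}}

```text
time_s: 39.33
ee_pos: [516.3, 7.3, 44.5]
ee_rot: [177.7, -1.5, -138.7]
force: [-3.6, 0.2, 9.3]
gripper_width: 52.8
```

>>> {"name": "drive_tool", "arguments": {
  "moves": [
    {"claw": -0.3,"dx": 0,"dy": 0,"dz": 0,"yaw": 0},
    {"claw": -0.3,"dx": 0,"dy": 0,"dz": 0,"yaw": 0},
    {"claw": -0.5,"dx": 0,"dy": 0,"dz": -0.1,"yaw": 0},
    {"claw": -0.5,"dx": 0,"dy": 0,"dz": -0.2,"yaw": 0},
    {"claw": -0.5,"dx": 0,"dy": 0,"dz": -0.5,"yaw": 0}
  ]
}}

```text
time_s: 39.95
ee_pos: [517.4, 7.2, 61.5]
ee_rot: [177.7, -1.5, -138.7]
force: [0.3, 0.3, 0.1]
gripper_width: 68.4
```

>>> {"name": "drive_tool", "arguments": {
  "moves": [
    {"claw": -0.5,"dx": 0,"dy": 0,"dz": -1,"yaw": 0},
    {"claw": -0.5,"dx": 0,"dy": 0,"dz": -1,"yaw": 0},
    {"claw": -1,"dx": 0,"dy": 0,"dz": -1,"yaw": 0},
    {"claw": -1,"dx": 0,"dy": 0,"dz": -0.8,"yaw": 0},
    {"claw": -1,"dx": 0,"dy": 0,"dz": 0,"yaw": 0}
  ]
}}

```text
time_s: 40.58
ee_pos: [522.1, 6.1, 143.5]
ee_rot: [177.9, -1.3, -138.7]
force: [-0.5, 0.7, 0.3]
gripper_width: 90.6
```

Run:
```python
from m import *
f=cam("scene"); cv2.imwrite("pics/s5.png",cv2.resize(f["color"][130:330,220:460],None,fx=3,fy=3,interpolation=2))
f=cam("wrist"); cv2.imwrite("pics/w12.png",f["color"])
c=f["color"].astype(int)
f=cam("top");cv2.imwrite("pics/t5.png",f["color"])
d(465.5,397.5,130,None)
```

```text
pos [520.7   6.1 141.4] rot [ 177.75   -1.46 -138.67] w 91.1 F [-0.7  1.  -0.4] t 40.7 J [  -1.   18.  101.    1.   63. -133.]
units dx dy dz [-10.862  16.492   0.942] yaw
```

View pics/s5.png

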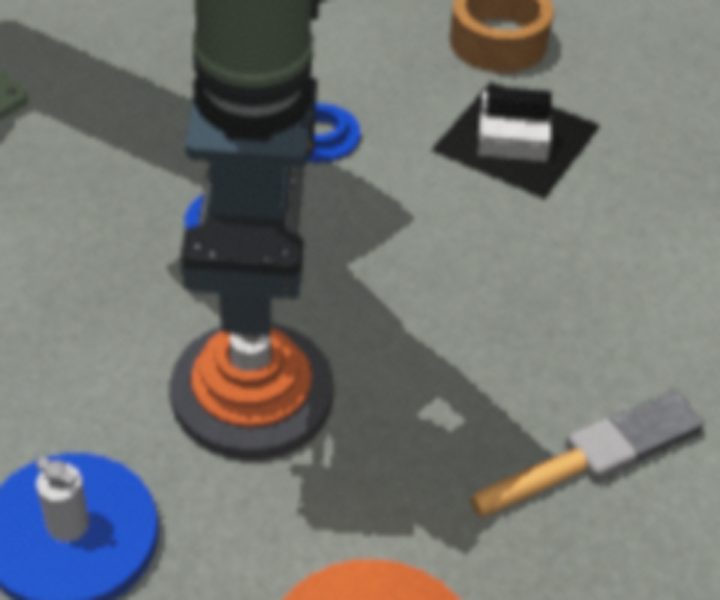

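View pics/w12.png

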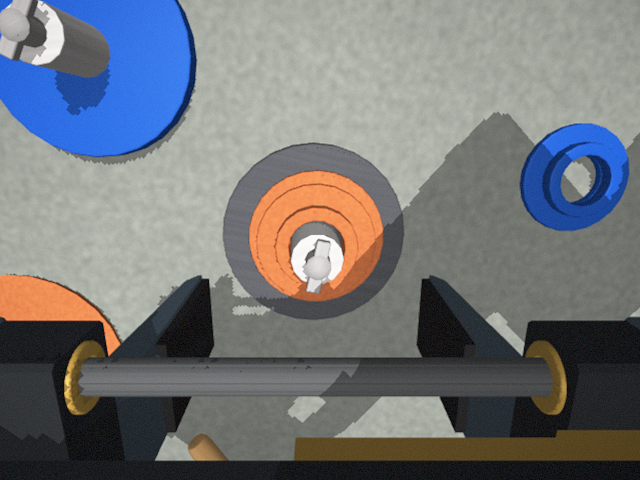

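View pics/t5.png

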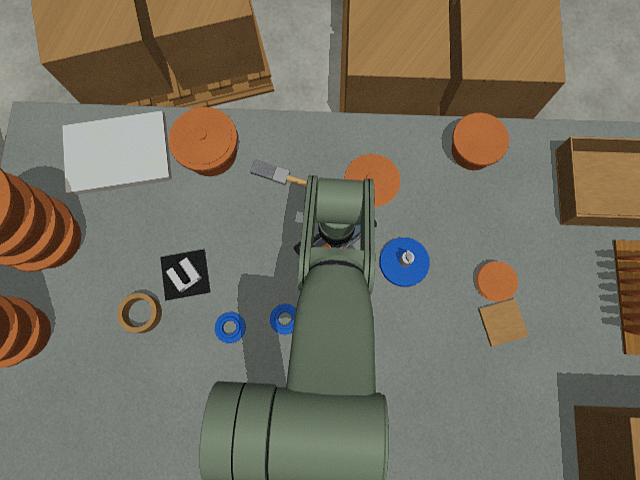

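>>> {"name": "drive_tool", "arguments": {
  "moves": [
    {"claw": -1,"dx": -0.4,"dy": 0.6,"dz": 0,"yaw": 0},
    {"claw": -1,"dx": -0.65,"dy": 1,"dz": 0,"yaw": 0},
    {"claw": -1,"dx": -0.65,"dy": 1,"dz": 0,"yaw": 0},
    {"claw": -1,"dx": -0.65,"dy": 1,"dz": 0,"yaw": 0},
    {"claw": -1,"dx": -0.65,"dy": 1,"dz": 0,"yaw": 0}
  ],
  "grip_force": 25
}}

```text
time_s: 41.35
ee_pos: [501.8, 120.0, 140.1]
ee_rot: [177.4, -1.8, -138.8]
force: [0.4, -0.5, -0.4]
gripper_width: 91.1
```

>>> {"name": "drive_tool", "arguments": {
  "moves": [
    {"claw": -1,"dx": -0.65,"dy": 1,"dz": 0,"yaw": 0},
    {"claw": -1,"dx": -0.65,"dy": 1,"dz": 0,"yaw": 0},
    {"claw": -1,"dx": -0.65,"dy": 1,"dz": 0,"yaw": 0},
    {"claw": -1,"dx": -0.65,"dy": 1,"dz": 0,"yaw": 0},
    {"claw": -1,"dx": -0.65,"dy": 1,"dz": 0,"yaw": 0}
  ]
}}

```text
time_s: 41.98
ee_pos: [479.8, 245.8, 139.1]
ee_rot: [177.2, -2.2, -138.7]
force: [0.4, -0.4, 0.5]
gripper_width: 91.3
```

>>> {"name": "drive_tool", "arguments": {
  "moves": [
    {"claw": -1,"dx": -0.65,"dy": 1,"dz": 0,"yaw": 0},
    {"claw": -1,"dx": -0.65,"dy": 1,"dz": 0,"yaw": 0},
    {"claw": -1,"dx": -0.65,"dy": 1,"dz": 0,"yaw": 0},
    {"claw": -1,"dx": -0.65,"dy": 1,"dz": 0,"yaw": 0},
    {"claw": -1,"dx": -0.4,"dy": 0.6,"dz": 0,"yaw": 0}
  ]
}}

```text
time_s: 42.6
ee_pos: [458.3, 361.5, 137.6]
ee_rot: [177.0, -2.6, -138.5]
force: [0.2, -0.2, 0.7]
gripper_width: 91.3
```

Run:
```python
from m import *
f=cam("wrist"); cv2.imwrite("pics/w13.png",f["color"])
f2=cam("top");c=f2["color"].astype(int); m=np.zeros(c.shape[:2],bool); m[245:305,155:215]=(c.min(2)>120)[245:305,155:215]
n,l=cv2.connectedComponents(m.astype(np.uint8))
p=np.argwhere(m)[:,::-1]; q=np.array([ray(f2,a,b,30)[:2] for a,b in p],np.float32); print(len(q),cv2.minAreaRect(q))
d(465.5,397.5,130,None)
```

```text
41 ((448.46209716796875, 380.5196228027344), (105.68193054199219, 22.372844696044922), 36.262516021728516)
pos [458.5 361.5 137.7] rot [ 176.99   -2.58 -138.44] w 91.0 F [ 0.6 -0.7  0.4] t 42.7 J [ 36.  24.  93.   3.  66. -97.]
units dx dy dz [-1.472  1.098  0.378] yaw
```

View pics/w13.png

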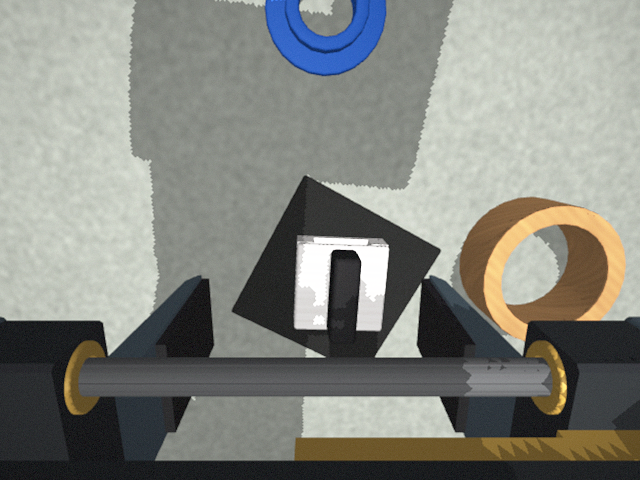

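The tool has picked up about 4° of tilt through the long moves. Turning rows seem to reduce it, so I'm testing small alternating turns before gripping the cap.

>>> {"name": "drive_tool", "arguments": {
  "moves": [
    {"claw": -1,"dx": 0,"dy": 0,"dz": 0,"yaw": 0.2},
    {"claw": -1,"dx": 0,"dy": 0,"dz": 0,"yaw": -0.2},
    {"claw": -1,"dx": 0,"dy": 0,"dz": 0,"yaw": 0.2},
    {"claw": -1,"dx": 0,"dy": 0,"dz": 0,"yaw": -0.2},
    {"claw": -1,"dx": 0,"dy": 0,"dz": 0,"yaw": 0.2}
  ]
}}

```text
time_s: 43.32
ee_pos: [458.8, 358.9, 137.6]
ee_rot: [177.1, -2.8, -140.4]
force: [-0.1, -0.4, -0.1]
gripper_width: 91.4
```

>>> {"name": "drive_tool", "arguments": {
  "moves": [
    {"claw": -1,"dx": 0,"dy": 0,"dz": 0.2,"yaw": 0},
    {"claw": -1,"dx": 0,"dy": 0,"dz": -0.2,"yaw": 0},
    {"claw": -1,"dx": 0,"dy": 0,"dz": 0.2,"yaw": 0},
    {"claw": -1,"dx": 0,"dy": 0,"dz": -0.2,"yaw": 0},
    {"claw": -1,"dx": 0,"dy": 0,"dz": 0.2,"yaw": 0}
  ]
}}

```text
time_s: 43.95
ee_pos: [458.8, 359.1, 133.8]
ee_rot: [177.1, -2.7, -140.4]
force: [-0.1, 0.2, 0.1]
gripper_width: 91.4
```

```bash
cat >> m.py <<'E'
def tilt():
    from scipy.spatial.transform import Rotation as Ro
    z=Ro.from_euler("xyz",telemetry.state()["ee_rot"],degrees=True).as_matrix()[:,2]
    print("tilt deg world xy",np.degrees(z[:2]).round(2))
E
python3 -c "
from m import *
tilt();d(465.5,397.5,130)"
```

```text
tilt deg world xy [-3.91  0.5 ]
pos [458.8 359.1 133.8] rot [ 177.12   -2.7  -140.43] w 91.4 F [-0.1  0.2  0.1] t 44.0 J [ 35.  24.  93.   3.  66. -95.]
units dx dy dz [-1.49   1.258  0.182] yaw
```

Small turns change nothing, but each large turn so far cut the tilt by about 20%. I'll sweep there and back; there is plenty of time.

>>> {"name": "drive_tool", "arguments": {
  "moves": [
    {"claw": -1,"dx": 0,"dy": 0,"dz": 0,"yaw": 1},
    {"claw": -1,"dx": 0,"dy": 0,"dz": 0,"yaw": 1},
    {"claw": -1,"dx": 0,"dy": 0,"dz": 0,"yaw": 1},
    {"claw": -1,"dx": 0,"dy": 0,"dz": 0,"yaw": 1},
    {"claw": -1,"dx": 0,"dy": 0,"dz": 0,"yaw": 1}
  ]
}}

```text
time_s: 44.58
ee_pos: [458.0, 358.7, 132.3]
ee_rot: [179.9, -4.0, 175.1]
force: [0.8, 0.9, 0.9]
gripper_width: 91.1
```

>>> {"name": "drive_tool", "arguments": {
  "moves": [
    {"claw": -1,"dx": 0,"dy": 0,"dz": 0,"yaw": 1},
    {"claw": -1,"dx": 0,"dy": 0,"dz": 0,"yaw": 1},
    {"claw": -1,"dx": 0,"dy": 0,"dz": 0,"yaw": 1},
    {"claw": -1,"dx": 0,"dy": 0,"dz": 0,"yaw": 1},
    {"claw": -1,"dx": 0,"dy": 0,"dz": 0,"yaw": 1}
  ]
}}

```text
time_s: 45.2
ee_pos: [457.4, 358.5, 131.0]
ee_rot: [-177.1, -2.9, 130.6]
force: [-0.6, -1.0, -0.6]
gripper_width: 91.6
```

```bash
python3 -c "
from m import *
tilt();d(465.5,397.5,130)"
```

```text
tilt deg world xy [-4.09  0.37]
pos [457.4 358.5 131. ] rot [-177.14   -2.95  130.64] w 91.6 F [-0.6 -1.  -0.6] t 45.2 J [35. 24. 94.  3. 66. -7.]
units dx dy dz [1.213 1.58  0.032] yaw
```

>>> {"name": "drive_tool", "arguments": {
  "moves": [
    {"claw": -1,"dx": -1,"dy": -0.6,"dz": 0,"yaw": 0},
    {"claw": -1,"dx": -1,"dy": -0.6,"dz": 0,"yaw": 0},
    {"claw": -1,"dx": -1,"dy": -0.6,"dz": 0.5,"yaw": 0},
    {"claw": -1,"dx": -1,"dy": -0.6,"dz": 0.8,"yaw": 0},
    {"claw": -1,"dx": -1,"dy": -0.6,"dz": 0.8,"yaw": 0}
  ]
}}

```text
time_s: 45.82
ee_pos: [475.5, 237.0, 86.3]
ee_rot: [-177.2, -2.8, 131.3]
force: [-0.3, 0.1, -0.5]
gripper_width: 91.0
```

>>> {"name": "drive_tool", "arguments": {
  "moves": [
    {"claw": -1,"dx": 0,"dy": 0,"dz": 0.8,"yaw": 0},
    {"claw": -1,"dx": 0,"dy": 0,"dz": 0.8,"yaw": 0},
    {"claw": -1,"dx": 0,"dy": 0,"dz": 0.6,"yaw": 0},
    {"claw": -1,"dx": 0,"dy": 0,"dz": 0.2,"yaw": -0.5},
    {"claw": -1,"dx": 0,"dy": 0,"dz": 0,"yaw": -0.5}
  ]
}}

```text
time_s: 46.45
ee_pos: [470.8, 229.6, 35.5]
ee_rot: [-177.4, -3.3, 140.4]
force: [0.1, -0.7, 0.4]
gripper_width: 91.5
```

```bash
python3 -c "
from m import *
tilt();d(480,230,25)"
```

```text
tilt deg world xy [-4.14  0.11]
pos [470.8 229.6  35.5] rot [-177.44   -3.26  140.37] w 91.5 F [ 0.1 -0.7  0.4] t 46.5 J [ 24.  26. 107.   2.  51. -28.]
units dx dy dz [-0.372  0.33   0.489] yaw
```

>>> {"name": "drive_tool", "arguments": {
  "moves": [
    {"claw": -1,"dx": 0,"dy": 0,"dz": 0,"yaw": -1},
    {"claw": -1,"dx": 0,"dy": 0,"dz": 0,"yaw": -1},
    {"claw": -1,"dx": 0,"dy": 0,"dz": 0,"yaw": -1},
    {"claw": -1,"dx": 0,"dy": 0,"dz": 0,"yaw": -1},
    {"claw": -1,"dx": 0,"dy": 0,"dz": 0,"yaw": -1}
  ]
}}

```text
time_s: 47.08
ee_pos: [470.7, 227.0, 35.2]
ee_rot: [179.6, -4.1, -174.8]
force: [0.2, 0.2, -0.5]
gripper_width: 91.3
```

```bash
python3 -c "
from m import *
tilt();d(480,230,25)"
```

```text
tilt deg world xy [-4.12  0.05]
pos [470.7 227.   35.2] rot [ 179.57   -4.1  -174.77] w 91.3 F [ 0.2  0.2 -0.5] t 47.1 J [ 23.  26. 107.   2.  51. -73.]
units dx dy dz [-0.51   0.106  0.473] yaw
```

>>> {"name": "drive_tool", "arguments": {
  "moves": [
    {"claw": -1,"dx": 0,"dy": 0,"dz": -0.5,"yaw": 0},
    {"claw": -1,"dx": 0,"dy": 0,"dz": 0,"yaw": -0.4},
    {"claw": -1,"dx": 0,"dy": 0,"dz": 0,"yaw": -1},
    {"claw": -1,"dx": 0,"dy": 0,"dz": 0,"yaw": -1},
    {"claw": -1,"dx": 0,"dy": 0,"dz": 0,"yaw": -1}
  ]
}}

```text
time_s: 47.7
ee_pos: [472.8, 225.9, 48.4]
ee_rot: [177.7, -3.2, -145.1]
force: [0.1, 0.3, -0.9]
gripper_width: 90.9
```

```bash
python3 -c "
from m import *
tilt();d(480,230,25)"
```

```text
tilt deg world xy [-3.92  0.11]
pos [472.8 225.9  48.4] rot [ 177.67   -3.16 -145.11] w 90.9 F [ 0.1  0.3 -0.9] t 47.7 J [  23.   25.  107.    2.   52. -103.]
units dx dy dz [-0.478 -0.083  1.142] yaw
```

>>> {"name": "drive_tool", "arguments": {
  "moves": [
    {"claw": -1,"dx": 0,"dy": 0,"dz": 0,"yaw": 1},
    {"claw": -1,"dx": 0,"dy": 0,"dz": 0,"yaw": 1},
    {"claw": -1,"dx": 0,"dy": 0,"dz": 0,"yaw": 1},
    {"claw": -1,"dx": 0,"dy": 0,"dz": 0,"yaw": 1},
    {"claw": -1,"dx": 0,"dy": 0,"dz": 0,"yaw": 1}
  ]
}}

```text
time_s: 48.32
ee_pos: [474.6, 225.2, 52.1]
ee_rot: [-179.6, -3.6, 169.9]
force: [0.3, -0.2, -0.5]
gripper_width: 91.0
```

```bash
python3 -c "
from m import *
tilt();d(480,230,25)"
```

```text
tilt deg world xy [-3.64  0.2 ]
pos [474.6 225.2  52.1] rot [-179.56   -3.62  169.9 ] w 91.0 F [ 0.3 -0.2 -0.5] t 48.3 J [ 23.  24. 106.   2.  52. -58.]
units dx dy dz [-0.309  0.296  1.338] yaw
```

>>> {"name": "drive_tool", "arguments": {
  "moves": [
    {"claw": -1,"dx": 0,"dy": 0,"dz": 0,"yaw": 1},
    {"claw": -1,"dx": 0,"dy": 0,"dz": 0,"yaw": 1},
    {"claw": -1,"dx": 0,"dy": 0,"dz": 0,"yaw": 1},
    {"claw": -1,"dx": 0,"dy": 0,"dz": 0,"yaw": 1},
    {"claw": -1,"dx": 0,"dy": 0,"dz": 0,"yaw": 1}
  ]
}}

```text
time_s: 48.95
ee_pos: [476.3, 224.4, 55.9]
ee_rot: [-177.4, -2.2, 124.8]
force: [0.1, 0.2, -1.2]
gripper_width: 91.2
```

>>> {"name": "drive_tool", "arguments": {
  "moves": [
    {"claw": -1,"dx": 0,"dy": 0,"dz": 0,"yaw": 1},
    {"claw": -1,"dx": 0,"dy": 0,"dz": 0,"yaw": 1},
    {"claw": -1,"dx": 0,"dy": 0,"dz": 0,"yaw": 1},
    {"claw": -1,"dx": 0,"dy": 0,"dz": 0,"yaw": 1},
    {"claw": -1,"dx": 0,"dy": 0,"dz": 0,"yaw": 1}
  ]
}}

```text
time_s: 49.58
ee_pos: [477.9, 223.7, 59.6]
ee_rot: [-176.9, 0.2, 79.8]
force: [-0.0, -0.7, 0.7]
gripper_width: 91.4
```

>>> {"name": "drive_tool", "arguments": {
  "moves": [
    {"claw": -1,"dx": 0,"dy": 0,"dz": 0,"yaw": -0.3},
    {"claw": -1,"dx": 0,"dy": 0,"dz": 0,"yaw": -0.3},
    {"claw": -1,"dx": 0,"dy": 0,"dz": 0,"yaw": -0.3},
    {"claw": -1,"dx": 0,"dy": 0,"dz": 0,"yaw": -0.3},
    {"claw": -1,"dx": 0,"dy": 0,"dz": 0,"yaw": -0.3}
  ]
}}

```text
time_s: 50.2
ee_pos: [479.6, 222.9, 63.3]
ee_rot: [-177.2, -0.6, 92.4]
force: [0.3, -0.6, 0.8]
gripper_width: 91.2
```

```bash
python3 -c "
from m import *
tilt();d(480,230,25)"
```

```text
tilt deg world xy [-2.8   0.46]
pos [479.6 222.9  63.3] rot [-177.22   -0.58   92.39] w 91.2 F [ 0.3 -0.6  0.8] t 50.2 J [ 23.  24. 106.   2.  53.  19.]
units dx dy dz [0.336 0.13  1.916] yaw
```

>>> {"name": "drive_tool", "arguments": {
  "moves": [
    {"claw": -1,"dx": 0,"dy": 0,"dz": 0,"yaw": -0.35},
    {"claw": -1,"dx": 0,"dy": 0,"dz": 0,"yaw": -0.35},
    {"claw": -1,"dx": 0,"dy": 0,"dz": 0,"yaw": -0.35},
    {"claw": -1,"dx": 0,"dy": 0,"dz": 0,"yaw": -0.35},
    {"claw": -1,"dx": 0,"dy": 0,"dz": 0,"yaw": -0.35}
  ]
}}

```text
time_s: 50.82
ee_pos: [481.1, 222.0, 67.1]
ee_rot: [-177.7, -1.3, 107.3]
force: [0.2, -0.4, -0.5]
gripper_width: 91.2
```

>>> {"name": "drive_tool", "arguments": {
  "moves": [
    {"claw": -1,"dx": 0,"dy": 0,"dz": 0,"yaw": -0.35},
    {"claw": -1,"dx": 0,"dy": 0,"dz": 0,"yaw": -0.35},
    {"claw": -1,"dx": 0,"dy": 0,"dz": 0,"yaw": -0.35},
    {"claw": -1,"dx": 0,"dy": 0,"dz": 0,"yaw": -0.35},
    {"claw": -1,"dx": 0,"dy": 0,"dz": 0,"yaw": -0.35}
  ]
}}

```text
time_s: 51.45
ee_pos: [482.6, 221.2, 70.8]
ee_rot: [-178.4, -1.7, 122.2]
force: [0.5, 0.6, -0.3]
gripper_width: 90.9
```

>>> {"name": "drive_tool", "arguments": {
  "moves": [
    {"claw": -1,"dx": 0,"dy": 0,"dz": 0,"yaw": -0.35},
    {"claw": -1,"dx": 0,"dy": 0,"dz": 0,"yaw": -0.35},
    {"claw": -1,"dx": 0,"dy": 0,"dz": 0,"yaw": -0.35},
    {"claw": -1,"dx": 0,"dy": 0,"dz": 0,"yaw": -0.35},
    {"claw": -1,"dx": 0,"dy": 0,"dz": 0,"yaw": -0.35}
  ]
}}

```text
time_s: 52.08
ee_pos: [484.0, 220.3, 74.6]
ee_rot: [-179.2, -1.9, 137.2]
force: [-0.1, 0.6, -0.5]
gripper_width: 91.2
```

>>> {"name": "drive_tool", "arguments": {
  "moves": [
    {"claw": -1,"dx": 0,"dy": 0,"dz": 0,"yaw": -0.35},
    {"claw": -1,"dx": 0,"dy": 0,"dz": 0,"yaw": -0.35},
    {"claw": -1,"dx": 0,"dy": 0,"dz": 0,"yaw": -0.35},
    {"claw": -1,"dx": 0,"dy": 0,"dz": 0,"yaw": -0.35},
    {"claw": -1,"dx": 0,"dy": 0,"dz": 0,"yaw": -0.35}
  ]
}}

```text
time_s: 52.7
ee_pos: [485.4, 219.4, 78.3]
ee_rot: [-179.9, -1.9, 152.1]
force: [0.4, -0.5, 0.6]
gripper_width: 91.1
```

>>> {"name": "drive_tool", "arguments": {
  "moves": [
    {"claw": -1,"dx": 0,"dy": 0,"dz": 0,"yaw": -0.35},
    {"claw": -1,"dx": 0,"dy": 0,"dz": 0,"yaw": -0.35},
    {"claw": -1,"dx": 0,"dy": 0,"dz": 0,"yaw": -0.35},
    {"claw": -1,"dx": 0,"dy": 0,"dz": 0,"yaw": -0.35},
    {"claw": -1,"dx": 0,"dy": 0,"dz": 0,"yaw": -0.35}
  ]
}}

```text
time_s: 53.32
ee_pos: [486.8, 218.5, 82.1]
ee_rot: [179.5, -1.6, 167.0]
force: [1.3, 0.2, 0.1]
gripper_width: 91.3
```

>>> {"name": "drive_tool", "arguments": {
  "moves": [
    {"claw": -1,"dx": 0,"dy": 0,"dz": 0,"yaw": -0.35},
    {"claw": -1,"dx": 0,"dy": 0,"dz": 0,"yaw": -0.35},
    {"claw": -1,"dx": 0,"dy": 0,"dz": 0,"yaw": -0.35},
    {"claw": -1,"dx": 0,"dy": 0,"dz": 0,"yaw": -0.35},
    {"claw": -1,"dx": 0,"dy": 0,"dz": 0,"yaw": -0.35}
  ]
}}

```text
time_s: 53.95
ee_pos: [488.1, 217.5, 85.9]
ee_rot: [179.0, -1.1, -178.0]
force: [-0.0, 0.4, 0.8]
gripper_width: 91.3
```

```bash
python3 -c "
from m import *
tilt();d(480,230,25,217)"
```

```text
tilt deg world xy [-1.17  0.92]
pos [488.1 217.5  85.9] rot [ 179.04   -1.14 -178.04] w 91.3 F [-0.   0.4  0.8] t 54.0 J [ 22.  22. 105.   2.  54. -71.]
units dx dy dz [0.322 0.585 3.062] yaw -4.077
```

>>> {"name": "drive_tool", "arguments": {
  "moves": [
    {"claw": -1,"dx": 0,"dy": 0,"dz": 0,"yaw": -0.2},
    {"claw": -1,"dx": 0,"dy": 0,"dz": 0,"yaw": -0.2},
    {"claw": -1,"dx": 0,"dy": 0,"dz": 0,"yaw": -0.2},
    {"claw": -1,"dx": 0,"dy": 0,"dz": 0,"yaw": -0.2},
    {"claw": -1,"dx": 0,"dy": 0,"dz": 0,"yaw": -0.2}
  ]
}}

```text
time_s: 54.58
ee_pos: [488.5, 217.3, 87.2]
ee_rot: [178.9, -0.9, -169.2]
force: [0.2, 0.1, -0.4]
gripper_width: 91.5
```

>>> {"name": "drive_tool", "arguments": {
  "moves": [
    {"claw": -1,"dx": 0,"dy": 0,"dz": 0,"yaw": -0.2},
    {"claw": -1,"dx": 0,"dy": 0,"dz": 0,"yaw": -0.2},
    {"claw": -1,"dx": 0,"dy": 0,"dz": 0,"yaw": -0.2},
    {"claw": -1,"dx": 0,"dy": 0,"dz": 0,"yaw": -0.2},
    {"claw": -1,"dx": 0,"dy": 0,"dz": 0,"yaw": -0.2}
  ]
}}

```text
time_s: 55.2
ee_pos: [488.5, 217.3, 87.0]
ee_rot: [178.7, -0.7, -160.0]
force: [-0.1, -0.8, 0.0]
gripper_width: 91.5
```

>>> {"name": "drive_tool", "arguments": {
  "moves": [
    {"claw": -1,"dx": 0,"dy": 0,"dz": 0,"yaw": -0.2},
    {"claw": -1,"dx": 0,"dy": 0,"dz": 0,"yaw": -0.2},
    {"claw": -1,"dx": 0,"dy": 0,"dz": 0,"yaw": -0.2},
    {"claw": -1,"dx": 0,"dy": 0,"dz": -0.6,"yaw": -0.2},
    {"claw": -1,"dx": 0,"dy": 0,"dz": -0.6,"yaw": -0.2}
  ]
}}

```text
time_s: 55.82
ee_pos: [488.5, 216.7, 111.7]
ee_rot: [178.6, -0.6, -150.8]
force: [0.3, -0.0, 0.8]
gripper_width: 91.4
```

```bash
python3 -c "
from m import *
tilt();d(465.5,397.5,120,217)"
```

```text
tilt deg world xy [-1.18  0.91]
pos [488.5 216.7 111.7] rot [ 178.63   -0.59 -150.76] w 91.4 F [ 0.3 -0.   0.8] t 55.8 J [ 22.  20. 103.   2.  58. -98.]
units dx dy dz [-3.407  8.459 -0.245] yaw -0.903
```

>>> {"name": "drive_tool", "arguments": {
  "moves": [
    {"claw": -1,"dx": -0.4,"dy": 1,"dz": -0.1,"yaw": 0},
    {"claw": -1,"dx": -0.4,"dy": 1,"dz": -0.1,"yaw": 0},
    {"claw": -1,"dx": -0.4,"dy": 1,"dz": -0.1,"yaw": 0},
    {"claw": -1,"dx": -0.4,"dy": 1,"dz": -0.1,"yaw": 0},
    {"claw": -1,"dx": -0.4,"dy": 1,"dz": -0.1,"yaw": 0}
  ]
}}

```text
time_s: 56.45
ee_pos: [475.8, 327.9, 128.6]
ee_rot: [178.7, -0.2, -150.7]
force: [-0.7, -0.4, 0.9]
gripper_width: 90.9
```

>>> {"name": "drive_tool", "arguments": {
  "moves": [
    {"claw": -1,"dx": -0.4,"dy": 0.9,"dz": 0,"yaw": 0},
    {"claw": -1,"dx": -0.4,"dy": 0.9,"dz": 0,"yaw": 0},
    {"claw": -1,"dx": -0.4,"dy": 0.7,"dz": 0,"yaw": 0},
    {"claw": -1,"dx": 0,"dy": 0,"dz": 0,"yaw": -0.45},
    {"claw": -1,"dx": 0,"dy": 0,"dz": 0,"yaw": -0.4}
  ]
}}

```text
time_s: 57.08
ee_pos: [471.6, 390.1, 129.2]
ee_rot: [178.7, -0.1, -143.0]
force: [-0.8, -0.6, 0.6]
gripper_width: 91.2
```

Run:
```python
from m import *
tilt()
f=cam("wrist"); cv2.imwrite("pics/w14.png",f["color"])
c=f["color"].astype(int);m=c.min(2)>140; m[:, :210]=0;m[:,425:]=0;m[350:]=0
for z in (30,): blobs(f,m,z,300)
m=c.max(2)<60;blobs(f,m,56,300)
d(465.5,397.5,120,217)
```

```text
tilt deg world xy [-0.87  1.02]
30 px [396. 151.] area 3200 ell [401. 434.] [68.3 92.1] rect [382.5 396.8] [63.8 76.9] 78.0
30 px [327. 238.] area 6701 ell [462.5 397.3] [71.7 74.1] rect [462. 397.] [67.5 63.6] 38.3
30 px [409. 293.] area 2586 ell [458.  464.5] [ 20.1 100.9] rect [456.2 460.6] [94.8 23.6] 36.7
30 px [336. 337.] area 543 ell [514.9 444.6] [16.9 23.1] rect [513.7 444.1] [21.9 16.9] 38.3
56 px [322. 231.] area 17382 ell [456.3 388.7] [114.4 114.9] rect [456.3 388.8] [97.7 97.7] 12.5
56 px [202. 411.] area 35291 ell [551.4 463.7] [136.2 482.1] rect [535.6 453.8] [154.8 460.4] 35.6
56 px [573. 365.] area 6372 ell [434.9 573.7] [ 73.3 102.4] rect [434.9 583.8] [90.9 84.7] 37.6
56 px [632. 415.] area 469 ell [430.6 638.3] [14.1 31.2] rect [430.4 634.8] [31.3 14.6] 49.6
56 px [457. 411.] area 706 ell [499.8 536.3] [16.6 36.5] rect [499.6 539.8] [39.  17.7] 61.9
pos [471.6 390.2 129.2] rot [ 1.7865e+02 -7.0000e-02 -1.4291e+02] w 91.4 F [-0.  -0.2 -0.9] t 57.1 J [ 38.  25.  92.   2.  63. -90.]
units dx dy dz [0.021 0.464 0.471] yaw 0.01
```

View pics/w14.png

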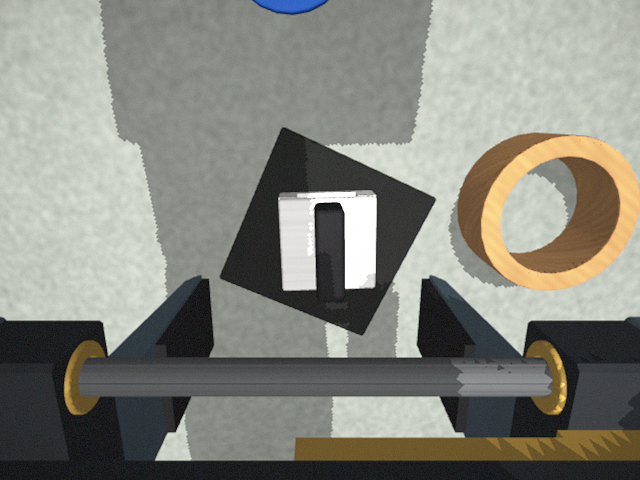

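```bash
python3 -c "
from m import *
d(463,397.3,35.2,218)"
```

```text
pos [471.6 390.2 129.2] rot [ 1.7865e+02 -7.0000e-02 -1.4291e+02] w 91.4 F [-0.  -0.2 -0.9] t 57.1 J [ 38.  25.  92.   2.  63. -90.]
units dx dy dz [0.122 0.432 4.711] yaw -0.106
```

>>> {"name": "drive_tool", "arguments": {
  "moves": [
    {"claw": -1,"dx": 0.15,"dy": 0.5,"dz": 0.3,"yaw": -0.1},
    {"claw": -1,"dx": 0,"dy": 0,"dz": 0.8,"yaw": 0},
    {"claw": -1,"dx": 0,"dy": 0,"dz": 0.8,"yaw": 0},
    {"claw": -1,"dx": 0,"dy": 0,"dz": 0.5,"yaw": 0}
  ]
}}

```text
time_s: 57.62
ee_pos: [461.5, 398.0, 77.9]
ee_rot: [178.7, -0.1, -142.1]
force: [0.7, -0.2, 1.1]
gripper_width: 91.6
```

```bash
python3 -c "
from m import *
tilt();d(463,397.3,35.2,218)"
```

```text
tilt deg world xy [-0.91  0.99]
pos [461.5 398.   77.9] rot [ 1.7866e+02 -1.1000e-01 -1.4212e+02] w 91.6 F [ 0.7 -0.2  1.1] t 57.6 J [ 39.  28.  96.   2.  57. -90.]
units dx dy dz [-0.044 -0.123  2.133] yaw -0.014
```

>>> {"name": "drive_tool", "arguments": {
  "moves": [
    {"claw": -1,"dx": -0.04,"dy": -0.08,"dz": 0.7,"yaw": 0},
    {"claw": -1,"dx": 0,"dy": 0,"dz": 0.7,"yaw": 0},
    {"claw": -1,"dx": 0,"dy": 0,"dz": 0.5,"yaw": 0},
    {"claw": -1,"dx": 0,"dy": 0,"dz": 0.1,"yaw": 0}
  ]
}}

```text
time_s: 58.12
ee_pos: [462.2, 397.0, 33.5]
ee_rot: [178.7, -0.3, -142.2]
force: [-0.0, -0.3, -0.2]
gripper_width: 91.5
```

```bash
python3 -c "
from m import *
tilt();d(463,397.3,35.2,218)"
```

```text
tilt deg world xy [-1.02  0.89]
pos [462.2 397.   33.5] rot [ 178.67   -0.26 -142.18] w 91.5 F [-0.  -0.3 -0.2] t 58.1 J [ 39.  31.  98.   2.  51. -90.]
units dx dy dz [-0.04  -0.012 -0.088] yaw -0.021
```

>>> {"name": "drive_tool", "arguments": {
  "moves": [
    {"claw": 1,"dx": -0.04,"dy": 0,"dz": -0.06,"yaw": 0},
    {"claw": 1,"dx": 0,"dy": 0,"dz": 0,"yaw": 0},
    {"claw": 1,"dx": 0,"dy": 0,"dz": 0,"yaw": 0},
    {"claw": 1,"dx": 0,"dy": 0,"dz": 0,"yaw": 0},
    {"claw": 1,"dx": 0,"dy": 0,"dz": 0,"yaw": 0}
  ],
  "grip_force": 30
}}

```text
time_s: 58.75
ee_pos: [463.9, 398.4, 36.4]
ee_rot: [178.7, -0.1, -142.2]
force: [1.2, -0.0, -0.2]
gripper_width: 44.1
```

>>> {"name": "drive_tool", "arguments": {
  "moves": [
    {"claw": 1,"dx": 0,"dy": 0,"dz": 0,"yaw": 0},
    {"claw": 1,"dx": 0,"dy": 0,"dz": 0,"yaw": 0},
    {"claw": 1,"dx": 0,"dy": 0,"dz": 0,"yaw": 0},
    {"claw": 1,"dx": 0,"dy": 0,"dz": 0,"yaw": 0},
    {"claw": 1,"dx": 0,"dy": 0,"dz": 0,"yaw": 0}
  ]
}}

```text
time_s: 59.38
ee_pos: [464.0, 398.2, 36.6]
ee_rot: [178.7, -0.0, -142.2]
force: [1.1, 1.0, 0.8]
gripper_width: 17.9
```

>>> {"name": "drive_tool", "arguments": {
  "moves": [
    {"claw": 1,"dx": 0,"dy": 0,"dz": -0.3,"yaw": 0},
    {"claw": 1,"dx": 0,"dy": 0,"dz": -0.8,"yaw": 0},
    {"claw": 1,"dx": 0,"dy": 0,"dz": -1,"yaw": 0},
    {"claw": 1,"dx": 0,"dy": 0,"dz": -1,"yaw": 0},
    {"claw": 1,"dx": 0,"dy": 0,"dz": -1,"yaw": 0}
  ]
}}

```text
time_s: 60.0
ee_pos: [463.8, 395.7, 121.3]
ee_rot: [178.7, -0.3, -142.2]
force: [-0.4, 1.3, -2.8]
gripper_width: 17.6
```

>>> {"name": "drive_tool", "arguments": {
  "moves": [
    {"claw": 1,"dx": 0,"dy": 0,"dz": -1,"yaw": 0},
    {"claw": 1,"dx": 0,"dy": 0,"dz": -0.6,"yaw": 0}
  ]
}}

```text
time_s: 60.25
ee_pos: [464.7, 395.5, 156.9]
ee_rot: [178.7, -0.2, -142.2]
force: [-0.2, 0.4, -2.7]
gripper_width: 17.4
```

```bash
python3 -c "
from m import *
tilt();d(516,8,150,210)
f=cam('wrist'); cv2.imwrite('pics/w15.png',f['color'])
"
```

```text
tilt deg world xy [-0.96  0.94]
pos [464.7 395.5 156.9] rot [ 178.67   -0.18 -142.18] w 17.4 F [-0.2  0.4 -2.7] t 60.2 J [ 39.  24.  90.   1.  67. -90.]
units dx dy dz [  9.855 -16.879  -0.017] yaw 0.91
```

View pics/w15.png

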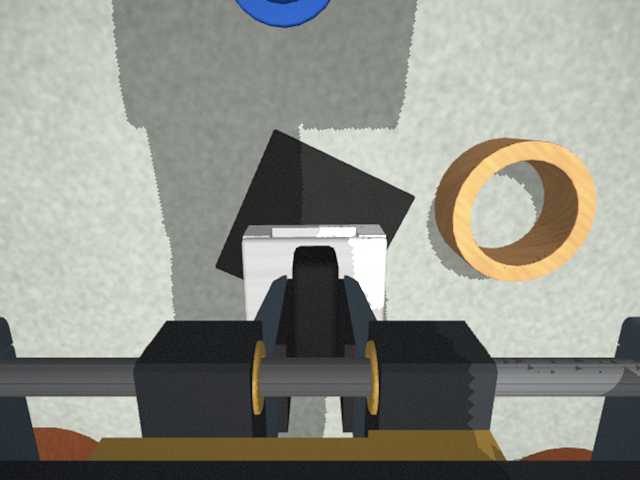

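```bash
python3 -c "
from m import *
f=cam('wrist');c=f['color'].astype(int)
s=telemetry.state();p=s['ee_pos'];y=np.radians(s['ee_rot'][2]);ex=np.array([np.cos(y),np.sin(y)]);ey=np.array([np.sin(y),-np.cos(y)])
print(c[215:260,260].sum(1)//3, c[215:260,316].sum(1)//3)
print(c[290,235:260].sum(1)//3,c[290,370:395].sum(1)//3)
for v in (226,238,240):
  q=ray(f,316,v,p[2]-6.6); print(v,(q[:2]-p[:2])@ex,(q[:2]-p[:2])@ey)
for v in (246,248):
  q=ray(f,316,v,p[2]+19.4); print('bar',v,(q[:2]-p[:2])@ex)
for u in (244,386):
  q=ray(f,u,290,p[2]-6.6); print(u,(q[:2]-p[:2])@ey)
"
```

```text
[ 37  33  42  36  38  39  37  41  33  29 106 129 128 126 126 127 129 129
 124 124 142 195 165 140 163 190 200 210 222 222 225 224 223 223 225 224
 226 225 224 219 222 225 224 225 227] [ 57  55  54  53  52  62  56  54  52  77 118 125 203 231 230 227 225 225
 250 244 227 201 148 146 173 192 204 212 223 232 162  46  13  19  18  22
  26  24  25  18  19  15   8  21  22]
[139 138 141 141 142 146 145 144 140 166 202 218 225 229 226 227 226 226
 226 227 227 227 225 228 228] [255 255 255 255 255 255 255 255 255 255 255 255 255 254 221 164 204 217
 216 214 210 209 209 212 212]
226 36.77117351488411 0.9187578553322349
238 31.363442109809068 0.9214247170310121
240 30.453236025960734 0.9218735917182006
bar 246 35.55182707125126
bar 248 34.76508043055106
244 -31.64227009100932
386 32.874856738701304
```

>>> {"name": "drive_tool", "arguments": {
  "moves": [
    {"claw": 1,"dx": 0.3,"dy": -0.5,"dz": 0,"yaw": 0},
    {"claw": 1,"dx": 0.57,"dy": -1,"dz": 0,"yaw": 0},
    {"claw": 1,"dx": 0.57,"dy": -1,"dz": 0,"yaw": 0},
    {"claw": 1,"dx": 0.57,"dy": -1,"dz": 0,"yaw": 0},
    {"claw": 1,"dx": 0.57,"dy": -1,"dz": 0,"yaw": 0}
  ]
}}

```text
time_s: 60.98
ee_pos: [478.3, 284.2, 151.8]
ee_rot: [178.7, -0.5, -142.1]
force: [0.9, 1.2, -2.5]
gripper_width: 17.9
```

>>> {"name": "drive_tool", "arguments": {
  "moves": [
    {"claw": 1,"dx": 0.57,"dy": -1,"dz": 0,"yaw": 0},
    {"claw": 1,"dx": 0.57,"dy": -1,"dz": 0,"yaw": 0},
    {"claw": 1,"dx": 0.57,"dy": -1,"dz": 0,"yaw": 0},
    {"claw": 1,"dx": 0.57,"dy": -1,"dz": 0,"yaw": 0},
    {"claw": 1,"dx": 0.57,"dy": -1,"dz": 0,"yaw": 0}
  ]
}}

```text
time_s: 61.6
ee_pos: [492.6, 157.2, 148.3]
ee_rot: [178.7, -0.9, -142.5]
force: [0.9, 0.2, -2.0]
gripper_width: 17.9
```

```bash
python3 -c "
from m import *
tilt();d(515.8,7.8,140,210)
"
```

```text
tilt deg world xy [-1.46  0.48]
pos [492.6 157.2 148.3] rot [ 178.73   -0.86 -142.45] w 17.9 F [ 0.9  0.2 -2. ] t 61.6 J [  16.   17.  102.    1.   62. -112.]
units dx dy dz [ 3.626 -6.641  0.322] yaw 0.878
```

>>> {"name": "drive_tool", "arguments": {
  "moves": [
    {"claw": 1,"dx": 0.5,"dy": -0.9,"dz": -0.1,"yaw": 0},
    {"claw": 1,"dx": 0.5,"dy": -0.9,"dz": -0.1,"yaw": 0},
    {"claw": 1,"dx": 0.5,"dy": -0.9,"dz": -0.1,"yaw": 0},
    {"claw": 1,"dx": 0.5,"dy": -0.9,"dz": -0.1,"yaw": 0},
    {"claw": 1,"dx": 0.5,"dy": -0.9,"dz": 0,"yaw": 0}
  ]
}}

```text
time_s: 62.22
ee_pos: [503.8, 43.5, 153.6]
ee_rot: [178.7, -1.2, -142.8]
force: [-0.6, -0.0, -2.5]
gripper_width: 17.8
```

>>> {"name": "drive_tool", "arguments": {
  "moves": [
    {"claw": 1,"dx": 0.4,"dy": -0.8,"dz": 0,"yaw": 0},
    {"claw": 1,"dx": 0.3,"dy": -0.5,"dz": 0,"yaw": 0},
    {"claw": 1,"dx": 0,"dy": 0,"dz": 0,"yaw": 0.45},
    {"claw": 1,"dx": 0,"dy": 0,"dz": 0,"yaw": 0.45}
  ]
}}

```text
time_s: 62.72
ee_pos: [505.1, 7.4, 152.2]
ee_rot: [178.8, -1.5, -151.1]
force: [-0.5, -0.3, -1.9]
gripper_width: 18.0
```

```bash
python3 -c "
from m import *
tilt();d(515.8,7.8,130,210)
f=cam('wrist'); cv2.imwrite('pics/w16.png',f['color'])
f=cam('scene'); cv2.imwrite('pics/s16.png',cv2.resize(f['color'][130:330,200:440],None,fx=3,fy=3))
"
```

```text
tilt deg world xy [-1.93  0.34]
pos [505.1   7.4 152.2] rot [ 178.77   -1.52 -151.15] w 18.0 F [-0.5 -0.3 -1.9] t 62.7 J [  -1.   16.  103.    0.   63. -120.]
units dx dy dz [-0.506 -0.262  1.093] yaw -0.133
```

View pics/w16.png

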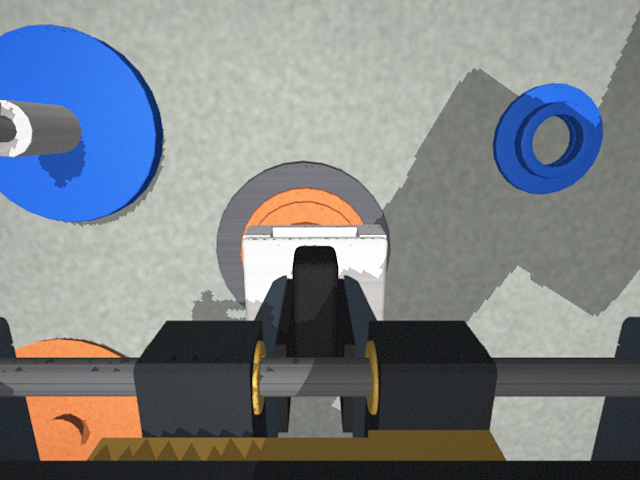

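View pics/s16.png

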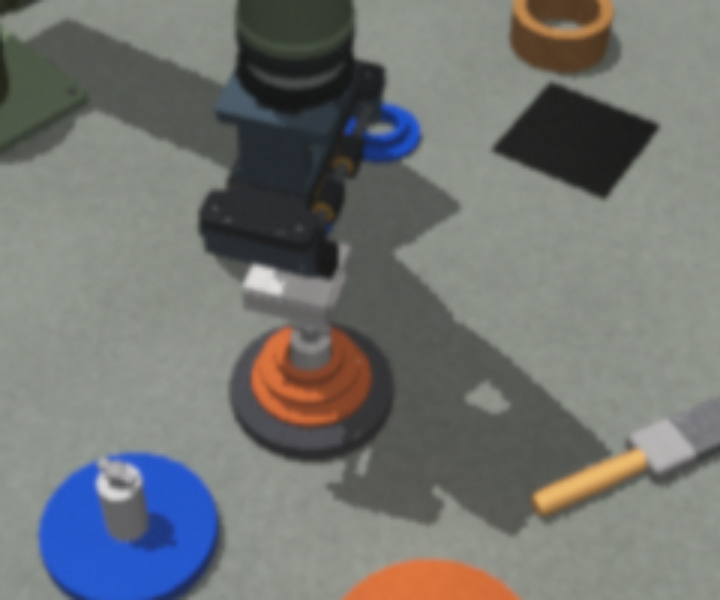

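>>> {"name": "drive_tool", "arguments": {
  "moves": [
    {"claw": 1,"dx": -0.45,"dy": -0.25,"dz": 0,"yaw": -0.13},
    {"claw": 1,"dx": 0,"dy": 0,"dz": 0.5,"yaw": 0},
    {"claw": 1,"dx": 0,"dy": 0,"dz": 0.4,"yaw": 0}
  ]
}}

```text
time_s: 63.2
ee_pos: [515.7, 7.3, 133.0]
ee_rot: [178.8, -1.4, -149.7]
force: [0.1, 0.6, -3.1]
gripper_width: 17.8
```

```bash
python3 -c "
from m import *
tilt();d(515.8,7.8,118,210)
"
```

```text
tilt deg world xy [-1.87  0.34]
pos [515.7   7.3 133. ] rot [ 178.76   -1.44 -149.68] w 17.8 F [ 0.1  0.6 -3.1] t 63.2 J [  -1.   18.  103.    0.   61. -121.]
units dx dy dz [-0.035  0.     0.752] yaw 0.037
```

>>> {"name": "drive_tool", "arguments": {
  "moves": [
    {"claw": 1,"dx": -0.03,"dy": 0,"dz": 0.3,"yaw": 0},
    {"claw": 1,"dx": 0,"dy": 0,"dz": 0.2,"yaw": 0},
    {"claw": 1,"dx": 0,"dy": 0,"dz": 0.15,"yaw": 0}
  ]
}}

```text
time_s: 63.58
ee_pos: [515.0, 7.9, 118.0]
ee_rot: [178.7, -1.6, -149.6]
force: [-0.3, 0.4, -2.1]
gripper_width: 17.7
```

```bash
python3 -c "
from m import *
tilt();d(515.8,7.8,107,210)
"
```

```text
tilt deg world xy [-2.01  0.33]
pos [515.    7.9 118. ] rot [ 178.7    -1.56 -149.63] w 17.7 F [-0.3  0.4 -2.1] t 63.6 J [  -1.   19.  104.    0.   59. -121.]
units dx dy dz [-0.048 -0.037  0.548] yaw 0.043
```

>>> {"name": "drive_tool", "arguments": {
  "moves": [
    {"claw": 1,"dx": -0.04,"dy": -0.03,"dz": 0.25,"yaw": 0},
    {"claw": 1,"dx": 0,"dy": -0.01,"dz": 0.2,"yaw": 0},
    {"claw": 1,"dx": 0,"dy": 0,"dz": 0.1,"yaw": 0}
  ]
}}

```text
time_s: 63.95
ee_pos: [515.8, 7.7, 106.8]
ee_rot: [178.7, -1.5, -149.6]
force: [-3.6, -0.5, 11.5]
gripper_width: 18.3
```

```bash
python3 -c "
from m import *
tilt();d(515.8,7.8,106,210)
"
```

```text
tilt deg world xy [-1.99  0.34]
pos [515.8   7.7 106.8] rot [ 178.7    -1.54 -149.63] w 18.3 F [-3.6 -0.5 11.5] t 64.0 J [  -1.   19.  105.    0.   58. -121.]
units dx dy dz [-0.003  0.002  0.039] yaw 0.043
```

Seated: TCP 106.8 puts the underside at about 74. Turning clockwise next.

>>> {"name": "drive_tool", "arguments": {
  "moves": [
    {"claw": 1,"dx": 0,"dy": 0,"dz": -0.03,"yaw": 0.4},
    {"claw": 1,"dx": 0,"dy": 0,"dz": 0,"yaw": 0.6},
    {"claw": 1,"dx": 0,"dy": 0,"dz": 0,"yaw": 0.6},
    {"claw": 1,"dx": 0,"dy": 0,"dz": 0,"yaw": 0.6}
  ]
}}

```text
time_s: 64.45
ee_pos: [516.2, 7.8, 107.7]
ee_rot: [179.3, -1.8, -169.2]
force: [0.2, 0.3, -2.5]
gripper_width: 18.0
```

```bash
python3 -c "
from m import *
tilt();d(515.8,7.8,106.8,130);print(telemetry.state()['torque'])
"
```

```text
tilt deg world xy [-1.91  0.34]
pos [516.2   7.8 107.7] rot [ 179.3    -1.82 -169.15] w 18.0 F [ 0.2  0.3 -2.5] t 64.5 J [  -1.   19.  105.    0.   58. -102.]
units dx dy dz [0.019 0.006 0.044] yaw 7.08
[ 0.12305909 -0.11549972 -0.02703394]
```

>>> {"name": "drive_tool", "arguments": {
  "moves": [
    {"claw": 1,"dx": 0.02,"dy": 0,"dz": 0.02,"yaw": 0.7},
    {"claw": 1,"dx": 0,"dy": 0,"dz": 0,"yaw": 0.7},
    {"claw": 1,"dx": 0,"dy": 0,"dz": 0,"yaw": 0.7},
    {"claw": 1,"dx": 0,"dy": 0,"dz": 0,"yaw": 0.7},
    {"claw": 1,"dx": 0,"dy": 0,"dz": 0,"yaw": 0.7}
  ]
}}

```text
time_s: 65.08
ee_pos: [516.2, 7.7, 107.4]
ee_rot: [-179.7, -1.8, 159.7]
force: [0.3, 0.2, -1.2]
gripper_width: 17.8
```

```bash
python3 -c "
from m import *
tilt();d(515.8,7.8,107,130);print(telemetry.state()['torque'])
"
```

```text
tilt deg world xy [-1.83  0.35]
pos [516.2   7.7 107.4] rot [-179.69   -1.84  159.73] w 17.8 F [ 0.3  0.2 -1.2] t 65.1 J [ -1.  19. 105.   0.  58. -71.]
units dx dy dz [ 0.019 -0.001  0.023] yaw 3.459
[ 0.00438786 -0.20498099 -0.02192452]
```

>>> {"name": "drive_tool", "arguments": {
  "moves": [
    {"claw": 1,"dx": 0,"dy": 0,"dz": 0,"yaw": 0.7},
    {"claw": 1,"dx": 0,"dy": 0,"dz": 0,"yaw": 0.7},
    {"claw": 1,"dx": 0,"dy": 0,"dz": 0,"yaw": 0.6},
    {"claw": 1,"dx": 0,"dy": 0,"dz": 0,"yaw": 0.5},
    {"claw": 1,"dx": 0,"dy": 0,"dz": 0,"yaw": 0.4}
  ]
}}

```text
time_s: 65.7
ee_pos: [516.9, 7.5, 107.6]
ee_rot: [-179.0, -1.4, 133.9]
force: [1.0, -2.0, -3.7]
gripper_width: 17.9
```

```bash
python3 -c "
from m import *
tilt();d(515.8,7.8,107,130);print(telemetry.state()['torque'])
"
```

```text
tilt deg world xy [-1.71  0.33]
pos [516.9   7.5 107.6] rot [-178.99   -1.42  133.94] w 17.9 F [ 1.  -2.  -3.7] t 65.7 J [ -1.  19. 105.   0.  57. -45.]
units dx dy dz [ 0.048 -0.027  0.034] yaw 0.458
[-0.13342886 -0.35096811  0.01092146]
```

>>> {"name": "drive_tool", "arguments": {
  "moves": [
    {"claw": 1,"dx": 0.03,"dy": -0.02,"dz": 0.03,"yaw": 0.3},
    {"claw": 1,"dx": 0,"dy": 0,"dz": 0,"yaw": 0.25},
    {"claw": 1,"dx": 0,"dy": 0,"dz": 0,"yaw": 0.2},
    {"claw": 1,"dx": 0,"dy": 0,"dz": 0,"yaw": 0.2}
  ]
}}

```text
time_s: 66.2
ee_pos: [517.3, 7.0, 107.5]
ee_rot: [-178.9, -1.1, 125.7]
force: [-0.1, 1.1, -2.5]
gripper_width: 18.1
```

```bash
python3 -c "
from m import *
tilt();d(515.8,7.8,107,130);print(telemetry.state()['torque'])
"
```

```text
tilt deg world xy [-1.54  0.2 ]
pos [517.3   7.  107.5] rot [-178.86   -1.06  125.72] w 18.1 F [-0.1  1.1 -2.5] t 66.2 J [ -1.  19. 105.   0.  57. -36.]
units dx dy dz [ 0.076 -0.035  0.025] yaw -0.498
[ 0.05407637 -0.13921852  0.94487036]
```

At the stop (0.94 N m). I'm relieving the turn slightly, lowering onto the shoulder and releasing.

>>> {"name": "drive_tool", "arguments": {
  "moves": [
    {"claw": 1,"dx": 0.03,"dy": 0,"dz": 0.04,"yaw": -0.15},
    {"claw": 0.2,"dx": 0,"dy": 0,"dz": 0,"yaw": 0},
    {"claw": 0,"dx": 0,"dy": 0,"dz": 0,"yaw": 0},
    {"claw": 0,"dx": 0,"dy": 0,"dz": 0,"yaw": 0},
    {"claw": 0,"dx": 0,"dy": 0,"dz": -0.2,"yaw": 0}
  ]
}}

```text
time_s: 66.82
ee_pos: [517.8, 7.6, 111.8]
ee_rot: [-179.0, -1.0, 126.9]
force: [0.6, 0.4, -1.3]
gripper_width: 45.5
```

>>> {"name": "drive_tool", "arguments": {
  "moves": [
    {"claw": -0.2,"dx": 0,"dy": 0,"dz": -0.6,"yaw": 0},
    {"claw": -0.2,"dx": 0,"dy": 0,"dz": -1,"yaw": 0},
    {"claw": -0.2,"dx": 0,"dy": 0,"dz": -1,"yaw": 0},
    {"claw": -1,"dx": 0,"dy": 0,"dz": -1,"yaw": 0},
    {"claw": -1,"dx": 0,"dy": 0,"dz": -1,"yaw": 0}
  ]
}}

```text
time_s: 67.45
ee_pos: [520.2, 7.2, 209.1]
ee_rot: [-179.1, -1.0, 126.9]
force: [1.5, -0.5, 0.1]
gripper_width: 72.0
```

>>> {"name": "drive_tool", "arguments": {
  "moves": [
    {"claw": -1,"dx": 0,"dy": 0,"dz": -1,"yaw": 0},
    {"claw": -1,"dx": 0,"dy": 0,"dz": -1,"yaw": 0},
    {"claw": -1,"dx": 0,"dy": 0,"dz": -0.5,"yaw": 0},
    {"claw": -1,"dx": 0,"dy": 0,"dz": 0,"yaw": 0}
  ]
}}

```text
time_s: 67.95
ee_pos: [522.3, 7.1, 265.3]
ee_rot: [-179.4, -0.8, 126.9]
force: [0.2, 0.5, 0.3]
gripper_width: 91.6
```

Run:
```python
from m import *
f=cam("wrist"); cv2.imwrite("pics/w17.png",f["color"])
c=f["color"].astype(int);m=(c.max(2)<60);m[:150]=0;m[300:]=0;m[:,:250]=0;m[:,390:]=0;blobs(f,m,126,200)
f=cam("scene"); cv2.imwrite("pics/s17.png",cv2.resize(f["color"][130:330,200:440],None,fx=3,fy=3))
tilt();d(516,8,107)
```

```text
126 px [311. 226.] area 1755 ell [515.4   8.7] [18.1 77.7] rect [515.2   8.8] [17.  61.1] 41.3
tilt deg world xy [-1.11  0.28]
pos [521.7   7.1 264.1] rot [-179.28   -0.89  126.85] w 91.1 F [ 0.1 -0.1 -0.7] t 68.0 J [ -1.  12.  91.   0.  78. -38.]
units dx dy dz [ 0.086 -0.1    7.859] yaw
```

View pics/w17.png

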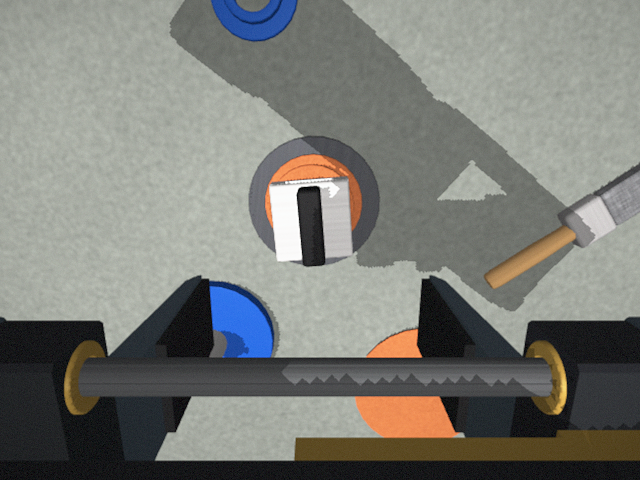

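View pics/s17.png

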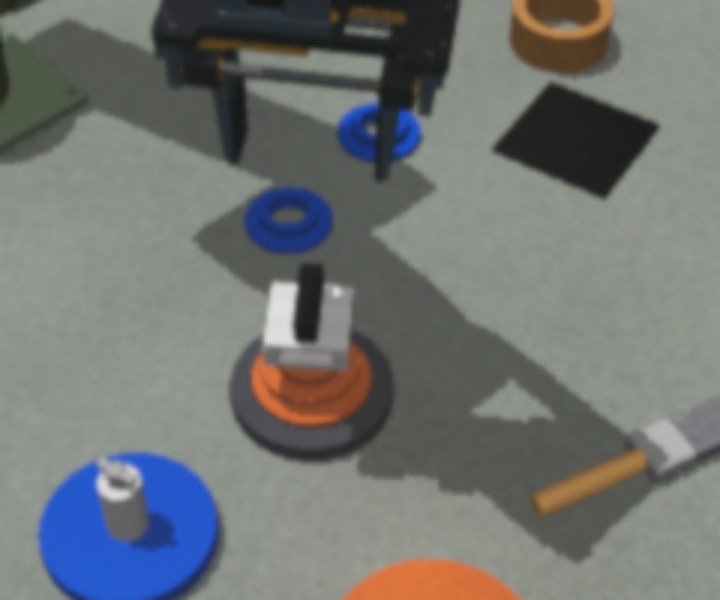

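The bar is at (515.2, 8.8), 131.3°. At the start, locked, it was at (515.3, 9.3), 132.7°. So the cap is locked about 1.4° further clockwise, sits level and is released. Handing in.

```bash
python3 -c "
from workcell import job
print(job.job_done())"
```

```text
the job is handed in; nothing more can be done
None
```

The job is done and handed in after about 68 s of robot time; it reports no verdict.

**What I did:**
- **Cap off:** I turned it anticlockwise to its stop (0.76 N m), lifted it off and stood it released on the mat.
- **Collars:** only collar96 and collar80 were on the bench. I centred each by gripping it twice at right angles, then lowered collar96 first and collar80 second onto the post. Contact came at the expected heights (finger-tip z 26.8 and 44.5 mm).
- **Cap on:** I put it back, with contact at an underside height of about 74 mm, turned it clockwise to its stop (0.94 N m) and released it.

**Last checks:**
- **Cap lock:** in the wrist view the bar lies at (515.2, 8.8) mm, 131.3°. It started locked at (515.3, 9.3) mm, 132.7°, so it is now about 78° clockwise of the lugs.
- **Scene view:** both collars are flat under the level cap. The gripper is clear, and the other things in that view (brush, tape roll, lid) look unmoved.

**What did not agree or go to plan:**
- **Tool tilt:** up to 4° built up over the long moves. I brought it down to about 1.5° before gripping the cap; it was about 2° when the cap went back on.
- **Camera differences:** the scene camera put the carrier's disc about 4 mm from where the top camera did. The wrist view of the cap's bar and the grip contact on it agreed with the top view, so I used those.
- **Grip width:** the collar necks read about 53 mm between the fingers, against 54 mm given.

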